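# Put the rammer cells on charge

### The arm

A 6-joint arm with a two-finger parallel gripper is mounted at the origin on the work surface. World frame = base frame: x ahead of the robot, y to its left, z up, the work surface at z = 0. Lengths are in m, angles in rad, forces in N, time in s.
With the tool pointing down it reaches from about 0.4 to 0.825 m from the base axis. Payload 7 kg.
Tool frame: the origin (TCP) lies on the centre line of the jaws, within the pads' length; the fingertips stand 22 mm ahead of it and the grasp point (between the pads) lies 3 mm ahead of it; z points along the fingers, y is the direction in which the jaws open and shut (so a half turn about z gives the same grasp; the last joint's range is limited). The gripper opens to 88 mm and grips with 3 to 60 N. Pads are 19 mm wide; open, the fingers measure 130 mm over their backs; the gripper's body (78 mm by 193 mm) begins 47 mm behind the grasp point.
Start: joints at [1.501, 0.359, 0.012, 0, -1.224, -0.288], TCP at [0.236, 0.632, 0.249] pointing down, gripper open.
Joint ranges: [-3.07, 3.07], [-1.43, 2.12], [-1.02, 1.25], [-3.03, 1.67], [-3.05, -0], [-3.03, 3.03]. Speed limits (rad/s): [2.39, 2.39, 3.01, 3.14, 3.14, 3.14].

### API

Orientations are given as [roll, pitch, yaw] about the fixed x, y, z axes, in that order (R = Rz(yaw) Ry(pitch) Rx(roll)).
In Python, from station import arm gives the robot as it stands. The module is installed in compiled form; this text tells all that it offers.
- The arm moves only by the tool arm_command, never from a script. Its argument "motion" is a list of rows, each a list of 3 entries, a list of its own where there are three numbers: the shift along the tool's x, y, z in mm, then the turn, a rotation vector about the tool's x, y, z in degrees, then the opening, from 0 (shut) to 1 (fully open). In form: [[[tx, ty, tz], [wx, wy, wz], grip], ...]. A call has 1 to 20 rows; each row shifts and turns the commanded pose from where the row before left it, along the tool's axes as they then stand; what a row does not reach is not made up. A row lasts 1/12 s, in which the tool goes at most 41.7 mm and 7.16 degrees, less where a joint would pass 70% of its speed; a pose out of reach is approached as far as the arm can. A call is refused whole if a number of a shift passes 41.7 or a number of a turn 7.16, either way. A call with a gripper value outside its range is refused whole. The fingers move at their own pace and stop on an object; "newtons" is the grip in N (left out, the last holds). Time passes only in rows, so rows that do not move let the fingers close. It gives the time, the measured TCP pose, the force and the opening at its end, in the units of the state.
- arm.get_state(): the state, without advancing time (a new reading comes with each control period).
- arm.grab_frame(name): name is "side" or "top"; returns the picture (480x640x3 uint8, red, green, blue); there is no depth.
- arm.camera_info(name): a dict with "fov_y" (degrees; the focal length in pixels is half the picture's height over the tangent of half this angle, whatever the lens; pixels are square), "cx", "cy" (the principal point, pixels), "view" (4x4, takes a point from world to camera coordinates). Camera axes: x right, y down, z forward; pixel columns grow to the right and rows downward; lengths in m; the calibration is good to about 2 mm. A picture is of the moment at which its call begins. camera_info takes no time and is no camera call.
- arm.job_done(): hands the job in, once; it reports no verdict.
The state is a dict: "t": time; "q": joint angles; "qd": joint speeds; "joint_efforts": joint torques, N m; "eef_pos": TCP position; "ee_rot": TCP orientation; "force": force on the tool from outside, world axes, zero at the start; "moment": the same for the moment, N m; "width": finger opening in m.
Only numpy, scipy, OpenCV 4.12 (cv2) and the standard library are available. Lean on these libraries where they do the work, as an engineer would, in place of code of your own. Each camera call takes 0.05 s, during which the arm holds its last target. There are 200 camera calls.

### The job

Put the cordless rammers' stick cells on charge: first switch the charger off, then load every loose cell into a bay of its own, flat end pushed against the coil spring and brass nub resting on the contact rail, lying fully down. Then slide the power cartridge nose first fully home into its sleeve, and last switch the charger back on. Leave the wooden sprue pin, the round pattern and the spatula where they lie.

Things in the scene. Friction and masses are not known exactly. Their poses are not given: they have to be found in the camera images.
- charger: Fixed charging cradle, grey with black guides. Origin: on the table under the middle of the bays; z up. Four bays side by side along y (y = 93, 31, -31, -93 mm), each running along x, floor 8 mm above the table: coil springs at the +x end, contact rail at the -x end. Cartridge sleeve on the -y side, switch on the +y side. All mm in the points below are in this frame, z from the table.
- bay0 (a point): Point on the rail's face in the bay at charger y = 93, z = 24 mm: where a seated cell's nub tip lies. Contact rail: face at x = -52 mm, 6 mm thick, top at z = 32 mm, across all bays. Low guides, tops at z = 22 mm, leave each bay 37 mm wide, only at x = -52 to -28 and 30 to 70 mm; between these the floor is open sideways for fingers.
- bay1 (a point): Point on the rail's face in the bay at charger y = 31, z = 24 mm: where a seated cell's nub tip lies. Spring contact: upright steel plate 28 mm wide, z = 10 to 40 mm, face at x = 44 mm when free, slides up to 22 mm towards +x, 0.4 N per mm. Over the spring end runs a lip bar, x = 46 to 54 mm, underside z = 50, top z = 55 mm, on thin posts between the bays; behind it the housing, x = 70 to 97 mm, 56 mm tall.
- bay2 (a point): Point on the rail's face in the bay at charger y = -31, z = 24 mm: where a seated cell's nub tip lies. A bay is 96 mm long with its spring free, a cell 104 mm. Lip and rail stop a cell from dropping in level: tilt it about 20 degrees, flat end low under the lip, push it some 15 mm into the spring, lower the nub end behind the rail, let go; the spring pushes the nub onto the rail.
- bay3 (a point): Point on the rail's face in the bay at charger y = -93, z = 24 mm: where a seated cell's nub tip lies. Any cell may go in any bay.
- dock_end (a point): Centre of the sleeve's end wall (x = 0, y = -145, z = 23 mm), where the cartridge's nose face lies when home. Sleeve: tube along y, mouth at y = -215 mm facing -y, inside 44 mm wide and 34 mm high, floor z = 8, roof top z = 46 mm, walls 5 mm. Its floor runs on 50 mm before the mouth as a 60 mm wide tongue.
- switch (a joint): Toggle lever, 80 mm long to its 26 mm ball tip, pivot along y at charger x = 0, y = 170, z = 30 mm, on a block 70 x 50 x 25 mm. 0 = off (leans 0.5 rad to charger -x), 1.0 rad = on (leans 0.5 rad to +x). Light friction; stays where it is left; push its ball from the side.
- cell0: Stick cell (may be absent), aluminium-sleeved bar 100 x 32 x 32 mm with black ends, 180 g; a brass nub 12 mm wide stands 4 mm out of its +x end (plus), the -x end is a flat steel plate (minus). Origin: centre of the underside; x along the cell towards the nub. Lies on the table; only the spring end takes the flat end.
- cell0_nub (a point): Tip of the brass nub of cell 0, 54 mm from the middle of the cell along its x, 16 mm above its underside.
- cell1: Stick cell (may be absent), aluminium-sleeved bar 100 x 32 x 32 mm with black ends, 180 g; a brass nub 12 mm wide stands 4 mm out of its +x end (plus), the -x end is a flat steel plate (minus). Origin: centre of the underside; x along the cell towards the nub. Lies on the table; only the spring end takes the flat end.
- cell1_nub (a point): Tip of the brass nub of cell 1, 54 mm from the middle of the cell along its x, 16 mm above its underside.
- cell2: Stick cell (may be absent), aluminium-sleeved bar 100 x 32 x 32 mm with black ends, 180 g; a brass nub 12 mm wide stands 4 mm out of its +x end (plus), the -x end is a flat steel plate (minus). Origin: centre of the underside; x along the cell towards the nub. Lies on the table; only the spring end takes the flat end.
- cell2_nub (a point): Tip of the brass nub of cell 2, 54 mm from the middle of the cell along its x, 16 mm above its underside.
- cell3: Stick cell (may be absent), aluminium-sleeved bar 100 x 32 x 32 mm with black ends, 180 g; a brass nub 12 mm wide stands 4 mm out of its +x end (plus), the -x end is a flat steel plate (minus). Origin: centre of the underside; x along the cell towards the nub. Lies on the table; only the spring end takes the flat end.
- cell3_nub (a point): Tip of the brass nub of cell 3, 54 mm from the middle of the cell along its x, 16 mm above its underside.
- cartridge: Power cartridge, aluminium bar 130 x 40 x 30 mm, 250 g, lying on the table. Origin: centre of the underside; x points to its nose (two small brass blades); the tail (-x) has four dark ribs and stays 60 mm out of the sleeve when home.
- cartridge_nose (a point): Centre of the cartridge's nose face, 65 mm from its middle along its x, 15 mm above its underside.
- sprue: Bystander, to be left alone: small tapered wooden sprue pin standing upright, 40 mm wide at the foot, 71 mm tall, between the cells and the cartridge. Origin at its underside.
- pattern: Bystander, to be left alone: round stepped wooden pattern, 90 mm wide, 36 mm tall. Origin at its underside.
- trowel: Bystander, to be left alone: moulding spatula lying flat. Origin at its underside.
There are look-alikes about, which are no part of the job. Leave any red look-alike of the cell2 alone. What is shaped like the cell1 but red is not meant.

How it is judged:
On the way, in this order (a step that is already met when the one before it is completed fails the run):
1. the switch is off (value of joint switch below 0.2 rad), for 0.2 s.
2. every cell present is seated in a bay, the switch still off ((distance between cell0_nub and bay0 below 0.008 m or distance between cell0_nub and bay1 below 0.008 m or distance between cell0_nub and bay2 below 0.008 m or distance between cell0_nub and bay3 below 0.008 m) and angle between the x axis of each of cell0, cell1, cell2, cell3 and the x axis of charger, either way round below 0.08 rad and linear speed of each of cell0, cell1, cell2, cell3 below 0.02 m/s and (distance between cell1_nub and bay0 below 0.008 m or distance between cell1_nub and bay1 below 0.008 m or distance between cell1_nub and bay2 below 0.008 m or distance between cell1_nub and bay3 below 0.008 m) and (distance between cell2_nub and bay0 below 0.008 m or distance between cell2_nub and bay1 below 0.008 m or distance between cell2_nub and bay2 below 0.008 m or distance between cell2_nub and bay3 below 0.008 m) and (distance between cell3_nub and bay0 below 0.008 m or distance between cell3_nub and bay1 below 0.008 m or distance between cell3_nub and bay2 below 0.008 m or distance between cell3_nub and bay3 below 0.008 m) and value of joint switch below 0.2 rad), for 0.2 s.
3. the cartridge is home in the sleeve, the switch still off (distance between cartridge_nose and dock_end below 0.007 m and angle between the x axis of cartridge and the y axis of charger, either way round below 0.08 rad and value of joint switch below 0.2 rad), for 0.2 s.
4. the switch is on (value of joint switch above 0.8 rad), for 0.2 s.
At the end, for the whole second after the job is handed in: Every cell present rests in a bay of its own, nub tip within 8 mm of that bay's contact point and within 0.08 rad of the bay's direction; the cartridge's nose is within 7 mm of the sleeve's end wall centre and within 0.08 rad of straight; the switch is past 0.8 rad (on); cells and cartridge at rest ((distance between cell0_nub and bay0 below 0.008 m or distance between cell0_nub and bay1 below 0.008 m or distance between cell0_nub and bay2 below 0.008 m or distance between cell0_nub and bay3 below 0.008 m) and angle between the x axis of each of cell0, cell1, cell2, cell3 and the x axis of charger, either way round below 0.08 rad and linear speed of each of cell0, cell1, cell2, cell3, cartridge below 0.02 m/s and (distance between cell1_nub and bay0 below 0.008 m or distance between cell1_nub and bay1 below 0.008 m or distance between cell1_nub and bay2 below 0.008 m or distance between cell1_nub and bay3 below 0.008 m) and (distance between cell2_nub and bay0 below 0.008 m or distance between cell2_nub and bay1 below 0.008 m or distance between cell2_nub and bay2 below 0.008 m or distance between cell2_nub and bay3 below 0.008 m) and (distance between cell3_nub and bay0 below 0.008 m or distance between cell3_nub and bay1 below 0.008 m or distance between cell3_nub and bay2 below 0.008 m or distance between cell3_nub and bay3 below 0.008 m) and distance between cartridge_nose and dock_end below 0.007 m and angle between the x axis of cartridge and the y axis of charger, either way round below 0.08 rad and value of joint switch above 0.8 rad); the robot touches nothing.
It fails at once if a bystander is moved more than 60 mm (distance of any of sprue, pattern, trowel from where it was at the start of the episode above 0.06 m).
Of cell0, cell1, cell2, cell3 only 2 to 4 are there at a start; the rules pass over those that are not, and their reading is None.
At some moment in a run one of cell0, cell1, cell2, cell3 may be knocked a few centimetres aside while the robot is not near it.
Once in a run the grip may slacken for a moment while it holds something.
It also fails if it takes over 210 s, if anything falls off the work surface, if the arm or the gripper's body presses on something with over 40 N, if the wrist force passes 120 N, or if a joint passes its speed limit or range.

## Working session

There is one attempt and no reset: what is moved stays moved. The work goes in short steps, Python scripts to look and compute and a tool call to move; the robot and the scene stay as the last step left them, time stands still between calls to the robot, and variables do not carry over. Pictures are saved under pics/ and viewed, on a budget of 14 in all, crops included, one or two more only if the job needs it, and the job is handed in when it is done.

Besides the shell and the picture viewer there is one more tool, called after "Request:" as name(argument=value, ...) on one line, values as JSON. arm_command: Moves the arm, as the interface text tells. Its arguments: {"type":"object","properties":{"motion":{"type":"array","items":{"type":"array"}},"newtons":{"type":"number"}},"required":["motion"]}

```bash
mkdir -p pics
python3 - <<'E'
from station import arm
import cv2,numpy as np
np.set_printoptions(precision=4,suppress=True)
print(arm.get_state())
for n in("side","top"):
    cv2.imwrite(f"pics/{n}0.png",arm.grab_frame(n)[:,:,::-1]); i=arm.camera_info(n); print(n,i['fov_y'],i['cx'],i['cy']);print(np.array(i['view'])); print({k:v for k,v in i.items() if k not in('view',)})
E
```

```text
{'t': 0.0, 'q': array([ 1.5011,  0.3594,  0.011 , -0.0003, -1.2241, -0.2881]), 'qd': array([-0.0008, -0.0007, -0.    , -0.0009, -0.0008,  0.0004]), 'joint_efforts': array([ -0.0015, -58.2717,  29.3046,   6.9973,   0.0069,  -0.0001]), 'eef_pos': array([0.2362, 0.6318, 0.2476]), 'ee_rot': array([ 3.14  , -0.0001, -0.3579]), 'force': array([-0.0024, -0.1492,  0.0043]), 'moment': array([-0.0425,  0.0116, -0.0037]), 'width': 0.08786941621637058}
side 52.98609705665467 316.6364973947428 240.80760083993013
[[ 0.985  -0.1717 -0.0187 -0.4852]
 [-0.1403 -0.732  -0.6667  0.0782]
 [ 0.1007  0.6593 -0.7451  1.0511]
 [ 0.      0.      0.      1.    ]]
{'fov_y': 52.98609705665467, 'cx': 316.6364973947428, 'cy': 240.80760083993013}
top 51.41823759304181 325.47222128905366 241.71361078414105
[[ 0.0065 -1.     -0.0002 -0.0178]
 [-0.9928 -0.0064 -0.1199  0.4612]
 [ 0.1199  0.001  -0.9928  1.2509]
 [ 0.      0.      0.      1.    ]]
{'fov_y': 51.41823759304181, 'cx': 325.47222128905366, 'cy': 241.71361078414105}
```

View pics/top0.png

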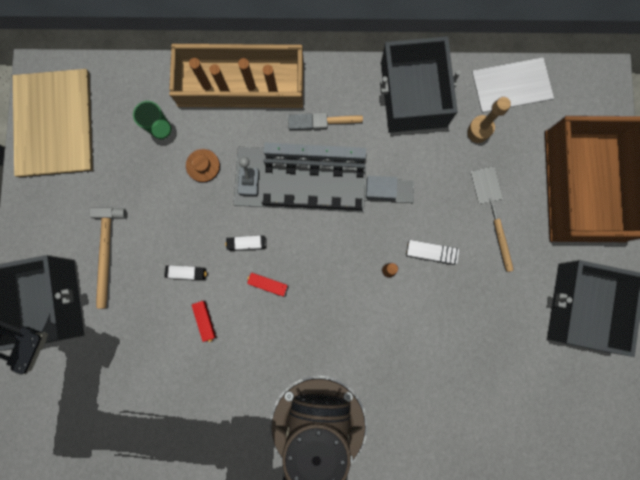

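View pics/side0.png

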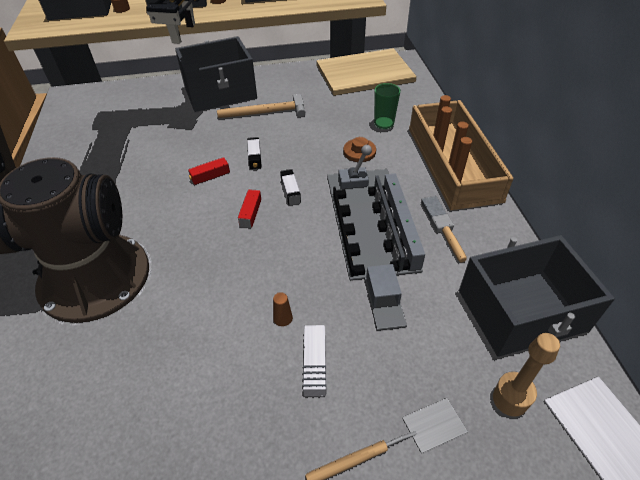

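Top view: two white cells at px (246,243) and (186,273), two red look-alikes at (268,285) and (203,321), the cartridge at (433,252) with its ribs on the right, and the charger around (315,180) with the switch at (247,165) leaning +x (on). The sprue is at (391,270).

```bash
cat > h.py <<'E'
from station import arm
import cv2,numpy as np
np.set_printoptions(precision=4,suppress=True)
def cam(n):
    i=arm.camera_info(n); f=240/np.tan(np.radians(i['fov_y']/2)); return f,i['cx'],i['cy'],np.array(i['view'])
def ray(n,p,z):
    f,cx,cy,V=cam(n); R,t=V[:3,:3],V[:3,3]; c=-R.T@t
    d=R.T@np.array([(p[0]-cx)/f,(p[1]-cy)/f,1]); return c+d*(z-c[2])/d[2]
def proj(n,P):
    f,cx,cy,V=cam(n); q=V[:3,:3]@np.asarray(P)+V[:3,3]; return np.array([f*q[0]/q[2]+cx,f*q[1]/q[2]+cy])
E
python3 - <<'E'
from h import *
a=cv2.imread("pics/top0.png"); s=cv2.imread("pics/side0.png")
cv2.imwrite("pics/c1.png",cv2.resize(a[140:300,160:420],None,fx=3,fy=3,interpolation=cv2.INTER_CUBIC))
cv2.imwrite("pics/c2.png",cv2.resize(s[130:400,230:430],None,fx=2.2,fy=2.2,interpolation=cv2.INTER_CUBIC))
for n,im,z in(("top",a,.031),("side",s,.031)):
    m=cv2.inRange(im,(190,190,190),(255,255,255)); m=cv2.morphologyEx(m,cv2.MORPH_CLOSE,np.ones((3,3)))
    k,l,st,c=cv2.connectedComponentsWithStats(m)
    for i in range(1,k):
        if st[i,4]>60: print(n,st[i],c[i],ray(n,c[i],z),cv2.minAreaRect(np.argwhere(l==i)[:,::-1].astype(np.float32)))
E
```

```text
top [ 475   59   77   51 2585] [513.3072  82.8743] [ 0.8899 -0.5119  0.031 ] ((512.7115478515625, 84.05769348144531), (40.007694244384766, 71.19015502929688), 78.69007110595703)
top [235 236  25  12 262] [247.2137 241.6336] [0.4599 0.1854 0.031 ] ((247.1050567626953, 241.68093872070312), (10.60430908203125, 24.327533721923828), 86.42366790771484)
top [408 241  48  21 541] [427.9168 250.2699] [ 0.4406 -0.2766  0.031 ] ((431.26397705078125, 251.04800415039062), (46.33133316040039, 14.310835838317871), 10.304845809936523)
top [169 266  25  12 261] [181.1686 271.682 ] [0.3819 0.3512 0.031 ] ((181.0169219970703, 271.6954040527344), (24.295869827270508, 10.59477424621582), 3.1798300743103027)
side [248 139  12  16 157] [253.1146 146.586 ] [0.3807 0.3528 0.031 ] ((253.00003051757812, 146.50001525878906), (14.033039093017578, 11.316967964172363), 84.80557250976562)
side [283 175  16  18 198] [290.2323 183.0505] [0.4591 0.1868 0.031 ] ((290.23583984375, 183.07546997070312), (17.582151412963867, 11.675646781921387), 74.05460357666016)
side [304 325  21  40 814] [314.2138 344.9742] [ 0.4415 -0.2703  0.031 ] ((314.0, 344.5), (39.0, 20.0), 90.0)
side [304 368  21   3  63] [314. 369.] [ 0.433  -0.3179  0.031 ] ((314.0, 369.0), (2.0, 20.0), 90.0)
side [304 374  21  10 168] [313.3929 378.625 ] [ 0.4288 -0.3359  0.031 ] ((314.0, 378.5), (9.0, 20.0), 90.0)
side [ 546  377   94  103 5782] [600.7271 428.577 ] [ 0.8738 -0.5058  0.031 ] ((605.0560302734375, 429.68426513671875), (119.66160583496094, 61.29450988769531), 53.426971435546875)
```

View pics/c1.png

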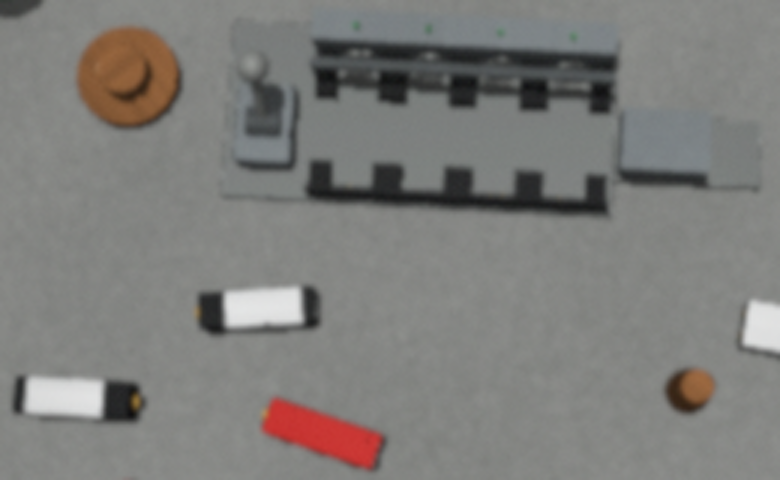

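View pics/c2.png

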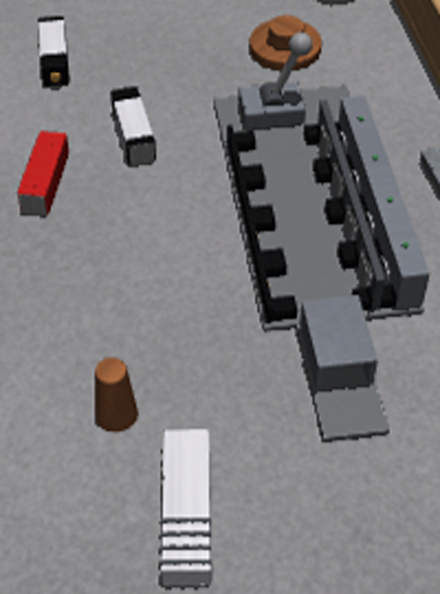

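The crops show that cell A (near the charger) has its nub on the left, towards +y, and cell B has its nub on the right, towards -y. The charger yaw is slightly negative, and the LEDs and black guides give good reference marks.

Run:
```python
from h import *
a=cv2.imread("pics/top0.png").astype(int); s=cv2.imread("pics/side0.png").astype(int)
for n,im,(x0,x1,y0,y1) in(("top",a,(262,370,140,160)),("side",s,(375,430,170,260))):
    g=im[:,:,1]-np.maximum(im[:,:,0],im[:,:,2]); m=np.zeros(g.shape,np.uint8); m[y0:y1,x0:x1]=g[y0:y1,x0:x1]>8
    k,l,st,c=cv2.connectedComponentsWithStats(m)
    for i in range(1,k):
        w=np.argwhere(l==i); v=g[l==i]; p=(w*v[:,None]).sum(0)/v.sum(); print(n,"led",p[::-1],ray(n,p[::-1],.056))
for n,ps,z in(("top",[(760/3+160,120/3+140),(757/3+160,188/3+140)],.008),("side",[(405,326.4),(376.8,329.5)],.008)):
    for p in ps: print(n,"tongue",ray(n,p,z))
# black guides rail side, top view: columns profile along slanted line
m=np.zeros((480,640),np.uint8); b=a.max(2)
for i,x in enumerate(range(262,364)):
    yc=(176+ (x-264)*0.062)  # offset
    v=[b[int(round(yc+d+21)),x] for d in(0,2)]
    print(int(np.mean(v)),end=' ')
print()
# ball by triangulation
def line(n,p):
    A=ray(n,p,0);B=ray(n,p,.2);return A,(B-A)/np.linalg.norm(B-A)
def tri(p,q):
    M=np.zeros((3,3));v=np.zeros(3)
    for n,x in(("top",p),("side",q)):
        A,d=line(n,x);Q=np.eye(3)-np.outer(d,d);M+=Q;v+=Q@A
    return np.linalg.solve(M,v)
print("ball",tri((244.3,162.3),(366.4,149.1)))
# cells: black+white vs grey -> mask
for n,im,z,boxes in(("top",a,.031,[(220,272,230,256),(160,212,260,285),(400,465,235,270)]),):
    for x0,x1,y0,y1 in boxes:
        mm=(b<65)|(b>175); sub=mm[y0:y1,x0:x1].astype(np.uint8)
        sub=cv2.morphologyEx(sub,cv2.MORPH_OPEN,np.ones((2,2)))
        w=np.argwhere(sub)[:,::-1].astype(np.float32)+[x0,y0]; r=cv2.minAreaRect(w.astype(np.float32)); P=cv2.boxPoints(r)
        print(r,[ray(n,p,z)[:2] for p in P],"c",ray(n,r[0],z))
```

```text
top led [278.0469 147.9688] [0.6995 0.1084 0.056 ]
top led [302.3898 149.1864] [0.6967 0.0459 0.056 ]
top led [326.4    150.2167] [ 0.6943 -0.0157  0.056 ]
top led [350.7465 151.5634] [ 0.6912 -0.0782  0.056 ]
side led [393.5317 183.4286] [0.6995 0.1092 0.056 ]
side led [400.1457 200.9404] [0.6977 0.0478 0.056 ]
side led [406.7605 220.1677] [ 0.6944 -0.0147  0.056 ]
side led [413.9307 240.7475] [ 0.6913 -0.0765  0.056 ]
top tongue [ 0.6296 -0.2461  0.008 ]
top tongue [ 0.5686 -0.2426  0.008 ]
side tongue [ 0.6251 -0.2494  0.008 ]
side tongue [ 0.5691 -0.2461  0.008 ]
109 76 47 42 40 41 41 46 77 113 127 127 127 128 128 130 129 128 128 129 126 111 77 49 43 43 43 42 42 43 47 66 99 122 128 129 129 128 129 129 129 129 129 125 119 98 68 47 44 45 43 44 44 44 55 84 115 127 128 124 125 125 125 126 126 127 127 125 116 90 60 46 43 42 42 44 42 48 76 107 122 124 125 126 127 127 127 127 127 128 130 121 106 74 48 42 41 43 47 69 102 118 
ball [0.6474 0.1852 0.1081]
((246.71400451660156, 243.56686401367188), (13.198366165161133, 38.0499267578125), 86.3086166381836) [array([0.4684, 0.2366]), array([0.4753, 0.1395]), array([0.4414, 0.1366]), array([0.4345, 0.2334])] c [0.4549 0.1865 0.031 ]
((186.2069091796875, 273.0172424316406), (40.443153381347656, 12.290731430053711), 4.763641834259033) [array([0.367 , 0.3902]), array([0.3981, 0.389 ]), array([0.3902, 0.2862]), array([0.3592, 0.2877])] c [0.3786 0.3383 0.031 ]
((432.39599609375, 251.9228515625), (46.864105224609375, 14.771751403808594), 10.007980346679688) [array([ 0.4279, -0.2256]), array([ 0.4653, -0.2327]), array([ 0.4451, -0.3503]), array([ 0.4078, -0.3428])] c [ 0.4365 -0.2879  0.031 ]
```

```bash
cat >> h.py <<'E'
from scipy.spatial.transform import Rotation as Ro
O=np.array([.611,.019]); YAW=-.0444
def ch(x,y,z):  # charger mm -> world m
    c,s=np.cos(YAW),np.sin(YAW); return np.array([O[0]+(c*x-s*y)/1e3,O[1]+(s*x+c*y)/1e3,z/1e3])
def unch(P):
    c,s=np.cos(YAW),np.sin(YAW); d=(np.asarray(P)[:2]-O)*1e3; return np.array([c*d[0]+s*d[1],-s*d[0]+c*d[1],P[2]*1e3])
def plan(P,rpy,tag=''):
    "turn first (deg rotvec in tool axes), then shift in mm along the turned tool axes"
    s=arm.get_state(); R0=Ro.from_euler('xyz',s['ee_rot']); R1=Ro.from_euler('xyz',rpy)
    w=np.degrees((R0.inv()*R1).as_rotvec()); d=R1.inv().apply(np.asarray(P)-s['eef_pos'])*1e3
    print(tag,"turn",w.round(1),"shift",d.round(1),"|",np.linalg.norm(d).round(1),"F",s['force'].round(1),'t',round(s['t'],2),'w',round(s['width']*1e3,1))
E
python3 - <<'E'
from h import *
for c,r in((312.2,200.7),): print(unch(ray("top",(c,r),.022)))
print(unch(np.array([.6474,.1852,.108])))
print([unch(ray("top",(262+x,r/3+140),.022))[1] for x,r in((4.9,178),(26.5,180),(50.2,183),(73.6,185),(95.6,188))])
for p in((308,188),(607,207)): print("railtop front edge",unch(ray("top",(p[0]/3+160,p[1]/3+140),.032)))
plan(ch(75,170,200),[np.pi,0,YAW])
E
```

```text
[-41.6862  -0.4763  22.    ]
[ 28.9873 167.6518 108.    ]
[np.float64(117.50877217035863), np.float64(61.238223680881426), np.float64(-0.5191988672194594), np.float64(-61.42296009191637), np.float64(-118.70628667371524)]
railtop front edge [-55.3725 126.5508  32.    ]
railtop front edge [ -58.8867 -131.0532   32.    ]
 turn [  0.1   0.  -18. ] shift [476.6 425.6  47.7] | 640.7 F [-0.5 -0.7 -0.2] t 0.1 w 87.7
```

Request:
arm_command(motion=[[[0, 0, 0], [0, 0, -6], 0], [[0, 0, 0], [0, 0, -6], 0], [[0, 0, 0], [0, 0, -6], 0], [[28, 25, 0], [0, 0, 0], 0], [[28, 25, 0], [0, 0, 0], 0], [[28, 25, 0], [0, 0, 0], 0], [[28, 25, 0], [0, 0, 0], 0], [[28, 25, 0], [0, 0, 0], 0], [[28, 25, 0], [0, 0, 0], 0], [[28, 25, 0], [0, 0, 0], 0], [[28, 25, 0], [0, 0, 0], 0], [[28, 25, 0], [0, 0, 0], 0], [[28, 25, 0], [0, 0, 0], 0], [[28, 25, 0], [0, 0, 0], 0], [[28, 25, 0], [0, 0, 0], 0], [[28, 25, 0], [0, 0, 0], 0], [[28, 25, 0], [0, 0, 0], 0], [[28, 25, 0], [0, 0, 0], 0], [[28, 25, 0], [0, 0, 0], 0], [[28, 25, 48], [0, 0, 0], 0]])

```text
out of range: a shift must lie within [-41.7, 41.7]
```

Request:
arm_command(motion=[[[0, 0, 0], [0, 0, -6], 0], [[0, 0, 0], [0, 0, -6], 0], [[0, 0, 0], [0, 0, -6], 0], [[28, 25, 0], [0, 0, 0], 0], [[28, 25, 0], [0, 0, 0], 0], [[28, 25, 0], [0, 0, 0], 0], [[28, 25, 0], [0, 0, 0], 0], [[28, 25, 0], [0, 0, 0], 0], [[28, 25, 0], [0, 0, 0], 0], [[28, 25, 0], [0, 0, 0], 0], [[28, 25, 0], [0, 0, 0], 0], [[28, 25, 0], [0, 0, 0], 0], [[28, 25, 0], [0, 0, 0], 0], [[28, 25, 0], [0, 0, 0], 0], [[28, 25, 0], [0, 0, 0], 0], [[28, 25, 0], [0, 0, 0], 0], [[28, 25, 0], [0, 0, 0], 0], [[28, 25, 0], [0, 0, 0], 0], [[28, 25, 24], [0, 0, 0], 0], [[0, 0, 24], [0, 0, 0], 0]])

```text
t: 1.77
eef_pos: [0.6689, 0.2105, 0.2022]
ee_rot: [-3.141, -0.003, -0.048]
force: [-0.1, 1.9, -1.2]
width: 0.0001
```

Run:
```python
from h import *
plan(ch(75,168,102),[np.pi,0,YAW]); print(unch(arm.get_state()['eef_pos']))
```

```text
turn [-0.  -0.2 -0.2] shift [ 25.6  25.9 100.2] | 106.6 F [-0.1  1.9 -1.2] t 1.77 w 0.1
[ 49.382  193.9041 202.2202]
```

Request:
arm_command(motion=[[[13, 13, 0], [0, 0, 0], 0], [[13, 13, 0], [0, 0, 0], 0], [[0, 0, 25], [0, 0, 0], 0], [[0, 0, 25], [0, 0, 0], 0], [[0, 0, 25], [0, 0, 0], 0], [[0, 0, 25], [0, 0, 0], 0], [[0, 0, 0], [0, 0, 0], 0], [[-10, 0, 0], [0, 0, 0], 0], [[-10, 0, 0], [0, 0, 0], 0], [[-10, 0, 0], [0, 0, 0], 0], [[-10, 0, 0], [0, 0, 0], 0], [[-10, 0, 0], [0, 0, 0], 0], [[-10, 0, 0], [0, 0, 0], 0], [[-10, 0, 0], [0, 0, 0], 0], [[-8, 0, 0], [0, 0, 0], 0], [[-8, 0, 0], [0, 0, 0], 0], [[0, 0, 0], [0, 0, 0], 0]])

```text
t: 3.18
eef_pos: [0.6053, 0.1924, 0.1038]
ee_rot: [-3.139, -0.006, -0.042]
force: [5.7, -0.4, 3.5]
width: 0.0004
```

Run:
```python
from h import *
print(unch(arm.get_state()['eef_pos']))
a=arm.grab_frame("side")[130:330,230:430,::-1]; cv2.imwrite("pics/c3.png",cv2.resize(a,None,fx=2.5,fy=2.5))
```

```text
[-13.39   172.9536 103.7995]
```

View pics/c3.png

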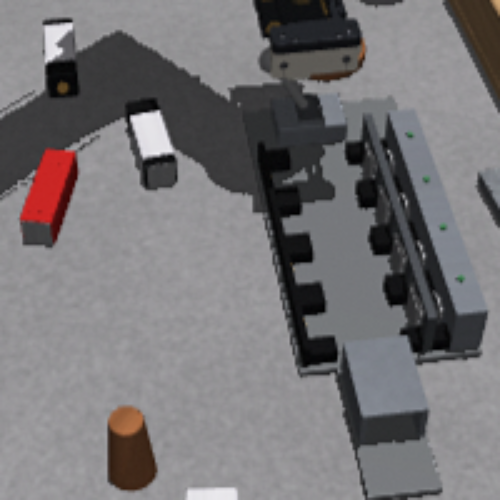

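The arm hides the ball, but the TCP is at charger x = -13, so the lever should be at about -36 (off). Next I retract and go above cell A. I'll confirm the switch after that.

Request:
arm_command(motion=[[[5, 0, 0], [0, 0, 0], 0], [[0, 0, -35], [0, 0, 0], 0.6], [[0, 0, -35], [0, 0, 0], 0.6], [[0, 0, -30], [0, 0, 0], 0.6], [[-25, 0, 0], [0, 0, 7], 0.6], [[0, 0, 0], [0, 0, 7], 0.6], [[0, 0, 0], [0, 0, 7], 0.6], [[0, 0, 0], [0, 0, 7], 0.6], [[0, 0, 0], [0, 0, 7], 0.6], [[0, 0, 0], [0, 0, 7], 0.6], [[0, 0, 0], [0, 0, 7], 0.6], [[0, 0, 0], [0, 0, 7], 0.6], [[0, 0, 0], [0, 0, 7], 0.6], [[0, 0, 0], [0, 0, 7], 0.6], [[0, 0, 0], [0, 0, 7], 0.6], [[0, 0, 0], [0, 0, 6], 0.6]])

```text
t: 4.57
eef_pos: [0.583, 0.192, 0.2013]
ee_rot: [3.14, -0.001, -1.499]
force: [-0.2, -0.1, 0.3]
width: 0.0525
```

Run:
```python
from h import *
s=arm.get_state(); print(s['eef_pos'],s['ee_rot'],s['q'])
plan([.4538,.2015,.12],[np.pi,0,1.642-np.pi])
a=arm.grab_frame("side")[130:330,230:430,::-1]; t=arm.grab_frame("top")[140:300,160:420,::-1]
a=cv2.resize(a,None,fx=2,fy=2); t=cv2.resize(t,(390,240)); c=np.zeros((400,800,3),np.uint8); c[:,:400]=a; c[:240,410:]=t; cv2.imwrite("pics/c4.png",c)
```

```text
[0.583  0.192  0.2013] [ 3.1395 -0.0006 -1.4989] [ 0.6356  0.2939 -0.1935 -0.0007 -1.0855 -0.5634]
 turn [ 0.1 -0.   0. ] shift [-18.6 128.2  81.3] | 152.9 F [-0.2 -0.1  0.3] t 4.57 w 52.5
```

View pics/c4.png

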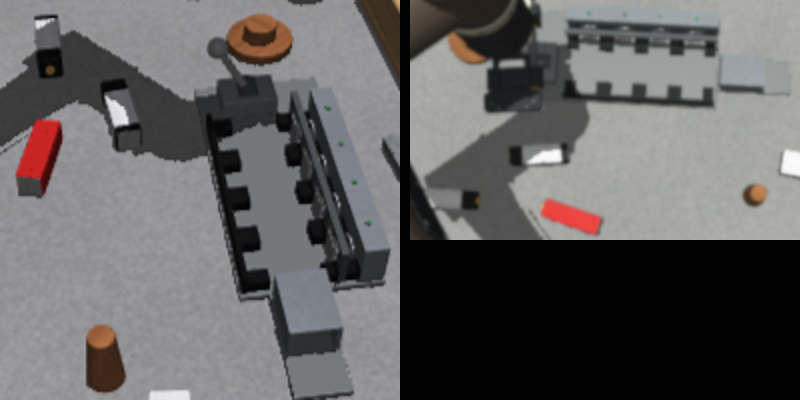

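The switch leans to -x (off), and both cells look unmoved. Next: pick cell A.

Request:
arm_command(motion=[[[-3, 26, 0], [0, 0, 0], 0.6], [[-4, 26, 16], [0, 0, 0], 0.6], [[-4, 26, 25], [0, 0, 0], 0.6], [[-4, 26, 25], [0, 0, 0], 0.6], [[-4, 24, 15], [0, 0, 0], 0.6], [[0, 0, 25], [0, 0, 0], 0.6], [[0, 0, 25], [0, 0, 0], 0.6], [[0, 0, 25], [0, 0, 0], 0.6], [[0, 0, 18], [0, 0, 0], 0.6], [[0, 0, 0], [0, 0, 0], 0.6], [[0, 0, 0], [0, 0, 0], 0], [[0, 0, 0], [0, 0, 0], 0], [[0, 0, 0], [0, 0, 0], 0], [[0, 0, 0], [0, 0, 0], 0], [[0, 0, 0], [0, 0, 0], 0], [[0, 0, 0], [0, 0, 0], 0]], newtons=40)

```text
t: 6.0
eef_pos: [0.4554, 0.2019, 0.0294]
ee_rot: [-3.14, 0.002, -1.492]
force: [-0.3, 0.6, 7.8]
width: 0.0317
```

Request:
arm_command(motion=[[[0, 0, -15], [0, 0, 0], 0], [[0, 0, -30], [0, 0, 0], 0], [[0, 0, -30], [0, 0, 0], 0], [[0, 0, -30], [0, 0, 0], 0], [[0, 0, -15], [0, 0, -6.9], 0], [[0, 0, 0], [0, 0, -6.9], 0], [[0, 0, 0], [0, 0, -6.9], 0], [[0, 0, 0], [0, 0, -6.9], 0], [[0, 0, 0], [0, 0, -6.9], 0], [[0, 0, 0], [0, 0, -6.9], 0], [[0, 0, 0], [0, 0, -6.9], 0], [[0, 0, 0], [0, 0, -6.9], 0], [[0, 0, 0], [0, 0, -6.9], 0], [[0, 0, 0], [0, 0, -6.9], 0], [[0, 0, 0], [0, 0, -6.9], 0], [[0, 0, 0], [0, 0, -7], 0]])

```text
t: 7.33
eef_pos: [0.4543, 0.2009, 0.1483]
ee_rot: [-3.141, 0.0, -0.039]
force: [0.2, -0.8, -1.2]
width: 0.0318
```

Run:
```python
from h import *
s=arm.get_state(); print(s['eef_pos'],s['ee_rot'],s['q'],s['force'])
plan(ch(-15,93,150),[np.pi,0,YAW])
a=arm.grab_frame("side")[80:280,200:400,::-1]; t=arm.grab_frame("top")[170:300,160:360,::-1]
a=cv2.resize(a,None,fx=2,fy=2); t=cv2.resize(t,(400,260)); c=np.zeros((400,800,3),np.uint8); c[:,:400]=a; c[:260,400:]=t; cv2.imwrite("pics/c5.png",c)
```

```text
[0.4543 0.2009 0.1483] [-3.1414  0.0002 -0.0395] [ 0.8126  0.1592 -0.5123 -0.0004 -0.8993  0.719 ] [ 0.2116 -0.7574 -1.2293]
 turn [-0.   0.   0.3] shift [149.6  81.8  -1.7] | 170.5 F [ 0.2 -0.8 -1.2] t 7.33 w 31.8
```

View pics/c5.png

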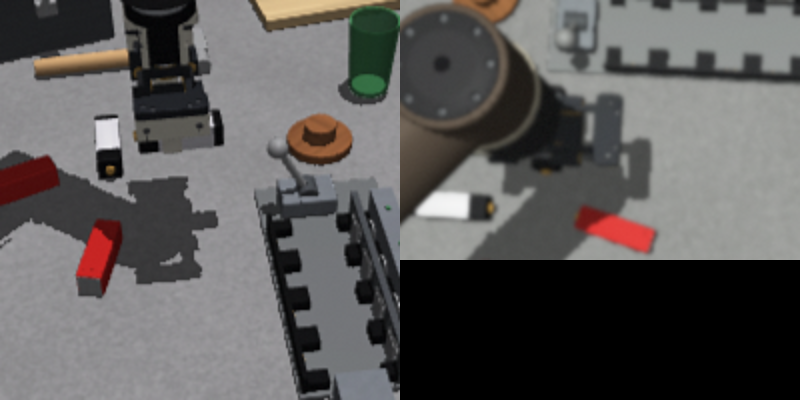

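In the top view the nub tip of the held cell is at about px (232.5, 255). In the side view its flat black end is at about px (308, 144). Cell B and the red ones are unmoved.

Run:
```python
from h import *
for p in((232.5,255),(232.5,257)): 
    print(Ro.from_euler('z',-YAW).apply(ray("top",p,.135)-[.4543,.2009,.1483])*1e3)
for p in((311,144),(306,144)): print(Ro.from_euler('z',-YAW).apply(ray("side",p,.135)-[.4543,.2009,.1483])*1e3)
```

```text
[-38.674   -0.1527 -13.3   ]
[-43.3612  -0.4966 -13.3   ]
[ 61.7229  -2.404  -13.3   ]
[ 50.0968  -0.6088 -13.3   ]
```

Request:
arm_command(motion=[[[22, 13.5, 0], [0, 0, 0.3], 0], [[22, 13.5, 0], [0, 0, 0], 0], [[22, 13.5, 0], [0, 0, 0], 0], [[22, 13.5, 0], [0, 0, 0], 0], [[22, 13.5, 0], [0, 0, 0], 0], [[22, 14, 0], [0, 0, 0], 0], [[0, 0, 0], [0, -5, 0], 0], [[0, 0, 0], [0, -5, 0], 0], [[0, 0, 0], [0, -5, 0], 0], [[0, 0, 0], [0, -5, 0], 0], [[0, 0, 0], [0, 0, 0], 0]])

```text
t: 8.35
eef_pos: [0.5833, 0.1125, 0.1456]
ee_rot: [3.139, 0.357, -0.058]
force: [0.9, 0.3, -3.0]
width: 0.0314
```

```bash
cat >> h.py <<'E'
def tilt(deg): # tool pointing down, x along charger x, pitched deg about charger y
    return (Ro.from_euler('z',YAW)*Ro.from_euler('y',deg,degrees=True)*Ro.from_euler('x',np.pi)).as_euler('xyz')
def tcp(Bx,y,Bz,deg,a=65,h=26.4): # charger mm of TCP for flat-end bottom corner B
    t=np.radians(deg); return ch(Bx-a*np.cos(t)+(h+3)*np.sin(t), y, Bz+a*np.sin(t)+(h+3)*np.cos(t))
E
python3 - <<'E'
from h import *
s=arm.get_state(); print(unch(s['eef_pos']),s['ee_rot'],tilt(20))
plan(tcp(18,93,45,20),tilt(20))
plan(tcp(18,93,10.5,20),tilt(20))
E
```

```text
[-31.784   92.2235 145.6223] [ 3.1386  0.357  -0.0578] [ 3.1416  0.3491 -0.0444]
 turn [-0.1  0.5 -0.7] shift [16.2 -0.8 48.1] | 50.8 F [ 0.9  0.3 -3. ] t 8.35 w 31.4
 turn [-0.1  0.5 -0.7] shift [28.  -0.8 80.5] | 85.3 F [ 0.9  0.3 -3. ] t 8.35 w 31.4
```

Request:
arm_command(motion=[[[5.5, -0.3, 16], [0, 0.5, -0.7], 0], [[5.5, -0.3, 16], [0, 0, 0], 0], [[5.5, -0.2, 16], [0, 0, 0], 0], [[0, 0, 0], [0, 0, 0], 0], [[0, 0, 0], [0, 0, 0], 0]])

```text
t: 8.77
eef_pos: [0.5812, 0.1139, 0.097]
ee_rot: [-3.139, 0.341, -0.04]
force: [0.2, -0.5, -1.1]
width: 0.0316
```

Run:
```python
from h import *
s=arm.get_state(); print(unch(s['eef_pos']),s['ee_rot'])
plan(tcp(18,93,10.5,20),tilt(20))
a=arm.grab_frame("side")[110:270,300:440,::-1]; t=arm.grab_frame("top")[140:220,230:330,::-1]
a=cv2.resize(a,None,fx=2.85,fy=2.85,interpolation=3); t=cv2.resize(t,(400,320),interpolation=3); c=np.zeros((460,800,3),np.uint8); c[:a.shape[0],:a.shape[1]]=a[:460]; c[:320,400:]=t; cv2.imwrite("pics/c6.png",c)
```

```text
[-34.0009  93.5277  97.0064] [-3.1391  0.3414 -0.0404]
 turn [-0.1 -0.4  0.2] shift [13.5  0.5 34.1] | 36.7 F [ 0.2 -0.5 -1.1] t 8.77 w 31.6
```

View pics/c6.png

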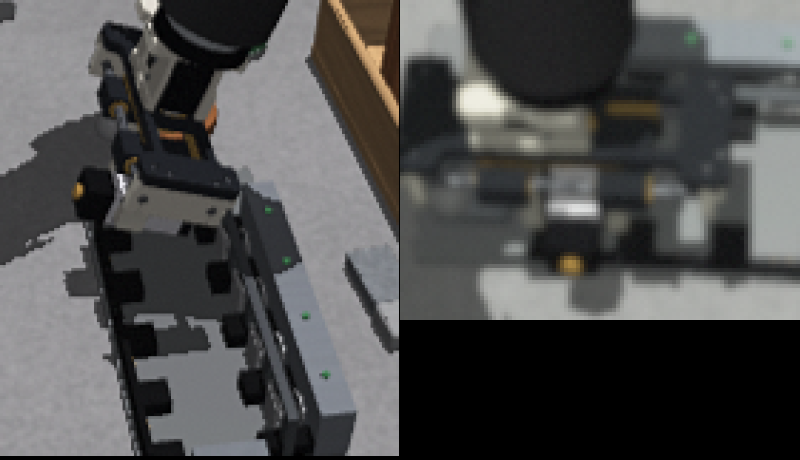

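Run:
```python
from h import *
for u in(272,272.75,273.5): print(unch(ray("top",(u,206),.0976)))
```

```text
[-75.2284  94.1333  97.6   ]
[-75.1352  92.3017  97.6   ]
[-75.042   90.4701  97.6   ]
```

Seen by camera, the nub is at charger y = 92.3, and the bay centre in the same frame is about 92.4, so it is aligned. I descend now.

Request:
arm_command(motion=[[[3.5, 0, 8.5], [0, -0.4, 0], 0], [[3.5, 0, 8.5], [0, 0, 0], 0], [[3.5, 0, 8.5], [0, 0, 0], 0], [[3, 0, 8.5], [0, 0, 0], 0], [[0, 0, 0], [0, 0, 0], 0], [[0, 0, 0], [0, 0, 0], 0]])

```text
t: 9.37
eef_pos: [0.5846, 0.1163, 0.0609]
ee_rot: [-3.134, 0.344, -0.037]
force: [2.4, 7.1, 4.3]
width: 0.0319
```

Run:
```python
from h import *
s=arm.get_state(); print(unch(s['eef_pos']),s['ee_rot'],s['moment'])
plan(tcp(18,93,10,20),tilt(20)); plan(tcp(49,93,10,20),tilt(20))
```

```text
[-30.6725  96.0669  60.8541] [-3.1341  0.3438 -0.0369] [ 2.5487 -1.328  -1.113 ]
 turn [-0.3 -0.3  0.4] shift [-1.9  3.1  1.7] | 4.0 F [2.4 7.1 4.3] t 9.37 w 31.9
 turn [-0.3 -0.3  0.4] shift [27.3  3.1 -8.9] | 28.8 F [2.4 7.1 4.3] t 9.37 w 31.9
```

The tool was pushed 2.5 mm towards +y. The most likely cause is the 193 mm wide gripper body meeting the switch ball at y = 170. I back off and use bays 1 and 3, where the body stays clear of the lever.

Request:
arm_command(motion=[[[-7, 0, -19], [0, 0, 0], 0], [[-7, 0, -19], [0, 0, 0], 0], [[-3, 0, -9], [0, 0, 0], 0], [[0, 21, 0], [0, 0, 0], 0], [[0, 21, 0], [0, 0, 0], 0], [[0, 20, 0], [0, 0, 0], 0], [[0, 0, 0], [0, 0, 0], 0], [[0, 0, 0], [0, 0, 0], 0]])

```text
t: 10.03
eef_pos: [0.5803, 0.0512, 0.1098]
ee_rot: [-3.137, 0.348, -0.04]
force: [0.0, 0.5, -2.5]
width: 0.0319
```

Run:
```python
from h import *
s=arm.get_state(); print(unch(s['eef_pos']),s['ee_rot'],s['moment'])
plan(tcp(18,31,45,20),tilt(20)); plan(tcp(18,31,10,20),tilt(20))
a=arm.grab_frame("side")[110:270,300:440,::-1]; t=arm.grab_frame("top")[140:220,230:330,::-1]
a=cv2.resize(a,None,fx=2.85,fy=2.85,interpolation=3); t=cv2.resize(t,(400,320),interpolation=3); c=np.zeros((460,800,3),np.uint8); c[:a.shape[0],:a.shape[1]]=a[:460]; c[:320,400:]=t; cv2.imwrite("pics/c7.png",c)
```

```text
[-32.1063  30.8028 109.7766] [-3.1374  0.3481 -0.0396] [-0.0843 -1.352  -0.0194]
 turn [-0.1 -0.1  0.3] shift [ 4.2 -0.2 14.3] | 14.9 F [ 0.   0.5 -2.5] t 10.03 w 31.9
 turn [-0.1 -0.1  0.3] shift [16.2 -0.2 47.2] | 49.9 F [ 0.   0.5 -2.5] t 10.03 w 31.9
```

View pics/c7.png

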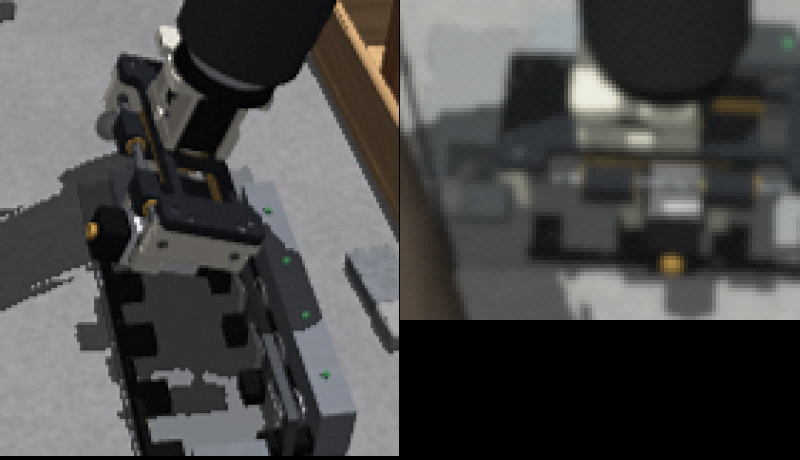

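The switch still leans -x (off). The nub is at top px (297.75, 205.8).

Run:
```python
from h import *
print(unch(ray("top",(297.75,205.8),.1103)))
```

```text
[-73.9645  30.4334 110.3   ]
```

Request:
arm_command(motion=[[[4, 0, 12], [0, 0, 0.2], 0], [[4, 0, 12], [0, 0, 0], 0], [[4, 0, 11], [0, 0, 0], 0], [[4, 0, 11], [0, 0, 0], 0], [[0, 0, 0], [0, 0, 0], 0], [[0, 0, 0], [0, 0, 0], 0]])

```text
t: 10.63
eef_pos: [0.5793, 0.0523, 0.0604]
ee_rot: [-3.14, 0.35, -0.041]
force: [-0.6, -0.7, -0.7]
width: 0.032
```

Run:
```python
from h import *
s=arm.get_state(); print(unch(s['eef_pos']),s['ee_rot'],s['moment'])
plan(tcp(18,31,10,20),tilt(20)); plan(tcp(49,31,10,20),tilt(20))
```

```text
[-33.185   31.8255  60.4191] [-3.1396  0.3499 -0.0414] [-0.0965 -1.4095  0.071 ]
 turn [-0.1  0.   0.2] shift [0.3 0.8 0.5] | 1.0 F [-0.6 -0.7 -0.7] t 10.63 w 32.0
 turn [-0.1  0.   0.2] shift [ 29.5   0.8 -10.1] | 31.2 F [-0.6 -0.7 -0.7] t 10.63 w 32.0
```

Request:
arm_command(motion=[[[5, 0.5, -1.8], [0, 0, 0], 0], [[5, 0.3, -1.8], [0, 0, 0], 0], [[5, 0, -1.8], [0, 0, 0], 0], [[5, 0, -1.7], [0, 0, 0], 0], [[5, 0, -1.7], [0, 0, 0], 0], [[4.5, 0, -1.5], [0, 0, 0], 0], [[0, 0, 0], [0, 0, 0], 0], [[0, 0, 0], [0, 0, 0], 0]])

```text
t: 11.3
eef_pos: [0.6107, 0.05, 0.0615]
ee_rot: [-3.139, 0.349, -0.042]
force: [-3.8, 0.4, 2.2]
width: 0.0319
```

Run:
```python
from h import *
s=arm.get_state(); print(unch(s['eef_pos']),s['ee_rot'],s['moment'])
for x,d in((49,20),(55,10),(60,0)): plan(tcp(x,31,9.5,d),tilt(d)); print(unch(tcp(x,31,9.5,d)))
```

```text
[-1.6553 30.967  61.4732] [-3.1387  0.3486 -0.0417] [0.0116 0.3444 0.0349]
 turn [-0.1 -0.   0.1] shift [ 0.4 -0.   2.1] | 2.1 F [-3.8  0.4  2.2] t 11.3 w 31.9
[-2.0246 31.     59.3583]
 turn [-0.1 10.   0.1] shift [-0.2 -0.  11.9] | 11.9 F [-3.8  0.4  2.2] t 11.3 w 31.9
[-3.9072 31.     49.7405]
 turn [-0.1 20.   0.1] shift [-3.3 -0.  22.6] | 22.8 F [-3.8  0.4  2.2] t 11.3 w 31.9
[-5.  31.  38.9]
```

Request:
arm_command(motion=[[[1.9, 0, -0.7], [0, 0, 0], 0], [[0.8, 0, 2.7], [0, 2.5, 0], 0], [[0.7, 0, 2.7], [0, 2.5, 0], 0], [[0.5, 0, 2.8], [0, 2.5, 0], 0], [[0.5, 0, 2.8], [0, 2.5, 0], 0], [[0.3, 0, 2.8], [0, 2.5, 0], 0], [[0.3, 0, 2.8], [0, 2.5, 0], 0], [[0, 0, 2.8], [0, 2.5, 0], 0], [[0, 0, 2.8], [0, 2.5, 0], 0], [[0, 0, 0], [0, 0, 0], 0], [[0, 0, 0], [0, 0, 0], 0]])

```text
t: 12.22
eef_pos: [0.6094, 0.0498, 0.0384]
ee_rot: [-3.139, 0.001, -0.042]
force: [-5.5, -0.2, -2.1]
width: 0.0318
```

Run:
```python
from h import *
s=arm.get_state(); print(unch(s['eef_pos']),s['ee_rot'],s['moment'])
plan(tcp(60,31,8.5,0),tilt(0))
a=arm.grab_frame("side")[110:270,300:440,::-1]; t=arm.grab_frame("top")[140:220,230:330,::-1]
a=cv2.resize(a,None,fx=2.85,fy=2.85,interpolation=3); t=cv2.resize(t,(400,320),interpolation=3); c=np.zeros((460,800,3),np.uint8); c[:a.shape[0],:a.shape[1]]=a[:460]; c[:320,400:]=t; cv2.imwrite("pics/c8.png",c)
```

```text
[-3.0083 30.7155 38.4365] [-3.1395  0.0012 -0.0425] [-0.0913  1.9359 -0.0504]
 turn [-0.1  0.1  0.1] shift [-2.  -0.3  0.5] | 2.1 F [-5.5 -0.2 -2.1] t 12.22 w 31.8
```

View pics/c8.png

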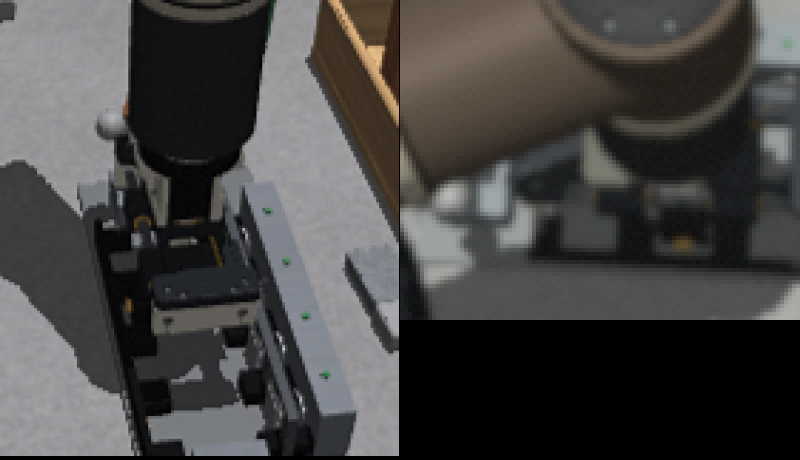

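The cell lies level with its nub just inside the rail. I release it.

Request:
arm_command(motion=[[[-3, 0, 0.5], [0, 0, 0], 0], [[0, 0, 0], [0, 0, 0], 0], [[0, 0, 0], [0, 0, 0], 0.55], [[0, 0, 0], [0, 0, 0], 0.55], [[0, 0, 0], [0, 0, 0], 0.55], [[0, 0, 0], [0, 0, 0], 0.55], [[0, 0, 0], [0, 0, 0], 0.55], [[0, 0, -15], [0, 0, 0], 0.55], [[0, 0, -25], [0, 0, 0], 0.55], [[0, 0, -35], [0, 0, 0], 0.55], [[0, 0, -35], [0, 0, 0], 0.6], [[0, 0, -20], [0, 0, 0], 0.6], [[-30, -20, 0], [0, 0, -7], 0.6], [[-30, -20, 0], [0, 0, -7], 0.6], [[-30, -20, 0], [0, 0, -7], 0.6], [[-30, -20, 0], [0, 0, -7], 0.6]])

```text
t: 13.65
eef_pos: [0.4791, 0.1126, 0.1684]
ee_rot: [-3.14, -0.004, 0.452]
force: [0.5, 1.0, 0.5]
width: 0.0524
```

Run:
```python
from h import *
s=arm.get_state(); print(s['eef_pos'],s['ee_rot'],s['force'])
b=arm.grab_frame("top"); v=arm.grab_frame("side"); m=b.max(2)
x0,x1,y0,y1=150,230,255,300
sub=((m<65)|(m>175))[y0:y1,x0:x1].astype(np.uint8)
sub=cv2.morphologyEx(sub,cv2.MORPH_OPEN,np.ones((2,2))); w=np.argwhere(sub)[:,::-1].astype(np.float32)+np.float32([x0,y0])
r=cv2.minAreaRect(w); print(r,ray("top",r[0],.031))
a=v[110:270,220:440,::-1]; t=b[140:300,150:350,::-1]
a=cv2.resize(a,(400,291),interpolation=3); t=cv2.resize(t,(400,320),interpolation=3); c=np.zeros((320,800,3),np.uint8); c[:291,:400]=a; c[:320,400:]=t; cv2.imwrite("pics/c9.png",c)
```

```text
[0.4791 0.1126 0.1684] [-3.1397 -0.0039  0.4521] [0.5166 1.0092 0.5101]
((187.5, 277.0), (44.0, 37.0), 90.0) [0.3685 0.3346 0.031 ]
```

View pics/c9.png

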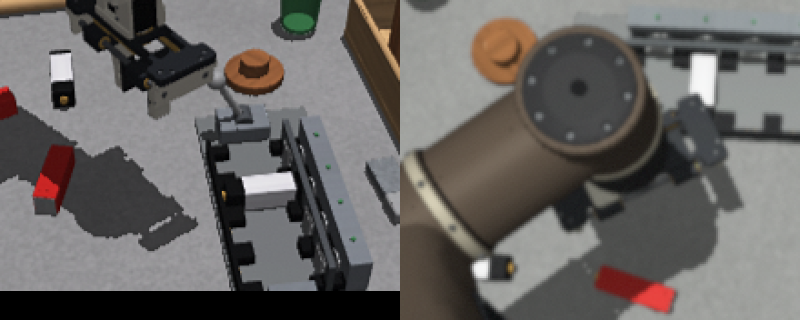

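Cell A is seated in bay 1, with its white sleeve level and the nub at the rail. Cell B appears where it was, and I check it numerically and plan its pick.

Run:
```python
from h import *
v=arm.grab_frame("side"); m=(v.min(2)>190).astype(np.uint8); k,l,st,c=cv2.connectedComponentsWithStats(m)
for i in range(1,k):
    if st[i,4]>60: print(st[i],c[i],ray("side",c[i],.031))
plan([.3775,.3233,.10],[np.pi,0,1.495])
```

```text
[248 139  12  16 162] [253.1975 146.5062] [0.381  0.3531 0.031 ]
[353 205  30  12 256] [367.1719 210.0273] [0.6235 0.0576 0.031 ]
[304 325  21  40 822] [314.1606 344.8212] [ 0.4415 -0.27    0.031 ]
[304 368  21   4  65] [313.7077 369.0615] [ 0.4325 -0.318   0.031 ]
[304 374  21   4  75] [314.0133 375.32  ] [ 0.431  -0.3299  0.031 ]
[ 546  377   94  103 5806] [600.6498 428.5255] [ 0.8737 -0.5057  0.031 ]
[304 380  21   4  84] [314.  381.5] [ 0.429  -0.3414  0.031 ]
 turn [  0.   -0.3 -59.9] shift [ 202.7 -116.5   69.2] | 243.8 F [0.7 0.4 0.5] t 13.8 w 52.7
```

Request:
arm_command(motion=[[[0, 0, 0], [0, 0, -6.65], 0.6], [[0, 0, 0], [0, 0, -6.65], 0.6], [[0, 0, 0], [0, 0, -6.65], 0.6], [[0, 0, 0], [0, 0, -6.65], 0.6], [[0, 0, 0], [0, 0, -6.65], 0.6], [[0, 0, 0], [0, 0, -6.65], 0.6], [[0, 0, 0], [0, 0, -6.65], 0.6], [[0, 0, 0], [0, 0, -6.65], 0.6], [[0, 0, 0], [0, 0, -6.65], 0.6], [[25.4, -14.6, 0], [0, 0, 0], 0.6], [[25.4, -14.6, 0], [0, 0, 0], 0.6], [[25.4, -14.6, 10], [0, 0, 0], 0.6], [[25.4, -14.6, 20], [0, 0, 0], 0.6], [[25.4, -14.6, 20], [0, 0, 0], 0.6], [[25.4, -14.6, 19], [0, 0, 0], 0.6], [[25.4, -14.6, 0], [0, 0, 0], 0.6], [[25.4, -14.6, 0], [0, 0, 0], 0.6], [[0, 0, 0], [0, 0, 0], 0.6]])

```text
t: 15.3
eef_pos: [0.3798, 0.3283, 0.0997]
ee_rot: [3.139, -0.004, 1.493]
force: [0.7, 0.4, 0.6]
width: 0.0528
```

Run:
```python
from h import *
plan([.3775,.3233,.0265],[np.pi,0,1.495]);print(arm.get_state()['eef_pos'])
```

```text
turn [ 0.2 -0.2 -0.1] shift [-5.1 -1.9 73.2] | 73.4 F [0.7 0.4 0.6] t 15.3 w 52.8
[0.3798 0.3283 0.0997]
```

Request:
arm_command(motion=[[[-3, -1, 20], [0, 0, 0], 0.6], [[-2, -1, 20], [0, 0, 0], 0.6], [[0, 0, 20], [0, 0, 0], 0.6], [[0, 0, 13], [0, 0, 0], 0.6], [[0, 0, 0], [0, 0, 0], 0.6], [[0, 0, 0], [0, 0, 0], 0], [[0, 0, 0], [0, 0, 0], 0], [[0, 0, 0], [0, 0, 0], 0], [[0, 0, 0], [0, 0, 0], 0], [[0, 0, 0], [0, 0, 0], 0], [[0, 0, 0], [0, 0, 0], 0]])

```text
t: 16.22
eef_pos: [0.3781, 0.3199, 0.0278]
ee_rot: [3.139, -0.005, 1.491]
force: [0.8, -0.3, 6.3]
width: 0.0318
```

Request:
arm_command(motion=[[[0, 0, -15], [0, 0, 0], 0], [[0, 0, -30], [0, 0, 0], 0], [[0, 0, -30], [0, 0, 0], 0], [[0, 0, -30], [0, 0, 0], 0], [[0, 0, -25], [0, 0, 6.8], 0], [[0, 0, 0], [0, 0, 6.8], 0], [[0, 0, 0], [0, 0, 6.8], 0], [[0, 0, 0], [0, 0, 6.8], 0], [[0, 0, 0], [0, 0, 6.8], 0], [[0, 0, 0], [0, 0, 6.8], 0], [[0, 0, 0], [0, 0, 6.8], 0], [[0, 0, 0], [0, 0, 6.8], 0], [[0, 0, 0], [0, 0, 6.8], 0], [[0, 0, 0], [0, 0, 6.8], 0], [[0, 0, 0], [0, 0, 6.8], 0], [[0, 0, 0], [0, 0, 6.8], 0], [[0, 0, 0], [0, 0, 6.5], 0], [[0, 0, 0], [0, 0, 0], 0]])

```text
t: 17.72
eef_pos: [0.3769, 0.3185, 0.1567]
ee_rot: [-3.139, -0.001, -0.052]
force: [-0.8, 0.6, -1.0]
width: 0.0314
```

Run:
```python
from h import *
plan(ch(-33,-92.5,150),tilt(0)); print(arm.get_state()['eef_pos'])
```

```text
turn [-0.2 -0.1 -0.4] shift [214.1 381.3   6.7] | 437.4 F [-0.8  0.6 -1. ] t 17.72 w 31.4
[0.3769 0.3185 0.1567]
```

Request:
arm_command(motion=[[[15.3, 27.2, 0], [0, 0, -0.4], 0], [[15.3, 27.2, 0], [0, 0, 0], 0], [[15.3, 27.2, 0], [0, 0, 0], 0], [[15.3, 27.2, 0], [0, 0, 0], 0], [[15.3, 27.2, 0], [0, 0, 0], 0], [[15.3, 27.2, 0], [0, 0, 0], 0], [[15.3, 27.2, 0], [0, 0, 0], 0], [[15.3, 27.2, 0], [0, 0, 0], 0], [[15.3, 27.2, 0], [0, 0, 0], 0], [[15.3, 27.2, 0], [0, 0, 0], 0], [[15.3, 27.2, 0], [0, 0, 0], 0], [[15.3, 27.2, 0], [0, 0, 0], 0], [[15.3, 27.2, 0], [0, 0, 0], 0], [[15.2, 27.7, 0], [0, 0, 0], 0], [[0, 0, 0], [0, -5, 0], 0], [[0, 0, 0], [0, -5, 0], 0], [[0, 0, 0], [0, -5, 0], 0], [[0, 0, 0], [0, -5, 0], 0], [[0, 0, 0], [0, 0, 0], 0]])

```text
t: 19.3
eef_pos: [0.5766, -0.071, 0.1534]
ee_rot: [-3.137, 0.356, -0.035]
force: [0.9, 0.3, -1.2]
width: 0.0319
```

Run:
```python
from h import *
s=arm.get_state(); print(unch(s['eef_pos']),s['ee_rot'])
plan(tcp(18,-93,45,20,68,24.8),tilt(20))
```

```text
[-30.3429 -91.4051 153.3697] [-3.1375  0.3558 -0.0352]
 turn [-0.1  0.4  0.5] shift [14.5  1.6 57.5] | 59.3 F [ 0.9  0.3 -1.2] t 19.3 w 31.9
```

Request:
arm_command(motion=[[[4, 0.5, 15], [0, 0.4, 0.4], 0], [[4, 0.5, 15], [0, 0, 0], 0], [[4, 0.6, 14], [0, 0, 0], 0], [[2.5, 0, 13.5], [0, 0, 0], 0], [[0, 0, 0], [0, 0, 0], 0], [[0, 0, 0], [0, 0, 0], 0]])

```text
t: 19.8
eef_pos: [0.5696, -0.072, 0.0968]
ee_rot: [-3.141, 0.341, -0.044]
force: [0.8, 0.1, -0.9]
width: 0.0319
```

Run:
```python
from h import *
s=arm.get_state(); print(unch(s['eef_pos']),s['ee_rot'])
plan(tcp(18,-93,10.5,20,68,24.8),tilt(20))
b=arm.grab_frame("top"); i=b[180:230,320:390].astype(int); y=(i[:,:,0]-i[:,:,2]>60); w=np.argwhere(y); g=w.mean(0)[::-1]+[320,180]; print(len(w),g,w.min(0),w.max(0))
z=s['eef_pos'][2]-.0278*np.cos(.349)+(.054-.018)*np.sin(.349)+.016*np.cos(.349); print(z,unch(ray("top",g,z)))
```

```text
[-37.2983 -92.7861  96.8268] [-3.1405  0.3411 -0.0438]
 turn [-0.  -0.5  0. ] shift [13.5  0.2 34.4] | 37.0 F [ 0.8  0.1 -0.9] t 19.8 w 31.9
14 [348.5    205.7143] [24 27] [27 30]
0.09804863079576177 [-65.1046 -92.633   98.0486]
```

Run:
```python
from h import *
v=arm.grab_frame("side"); b=arm.grab_frame("top")
i=v.astype(int); y=((i[:,:,0]-i[:,:,2]>60)&(i[:,:,0]>120))
p=proj("side",ch(-70,-93,98)); print(p)
k,l,st,c=cv2.connectedComponentsWithStats(y.astype(np.uint8))
for j in range(1,k):
    if np.linalg.norm(c[j]-p)<40: print(st[j],c[j],unch(ray("side",c[j],.098)))
x0,y0=int(p[0])-70,int(p[1])-75
a=cv2.resize(v[y0:y0+150,x0:x0+140,::-1],(420,450),interpolation=3); t=cv2.resize(b[150:225,305:380,::-1],(375,375),interpolation=3)
c=np.zeros((450,800,3),np.uint8); c[:,:420]=a; c[:375,425:]=t; cv2.imwrite("pics/d1.png",c); print(x0,y0)
```

```text
[343.0117 235.5994]
[362 228   1   1   1] [362. 228.] [-27.5702 -77.6275  98.    ]
[345 234   3   5  10] [346.1 236.1] [-63.9865 -95.2812  98.    ]
273 160
```

View pics/d1.png

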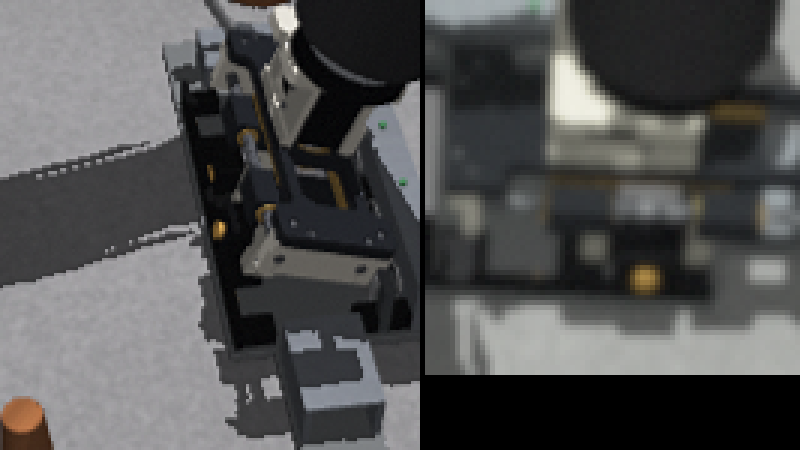

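The nub shows more face-on than before, so the cell may have pitched in the grip. I triangulate it.

```bash
cat >> h.py <<'E'
def tri(p,q):
    M=np.zeros((3,3));v=np.zeros(3)
    for n,x in(("top",p),("side",q)):
        A=ray(n,x,0);d=ray(n,x,.2)-A;d/=np.linalg.norm(d);Q=np.eye(3)-np.outer(d,d);M+=Q;v+=Q@A
    return np.linalg.solve(M,v)
E
python3 - <<'E'
from h import *
s=arm.get_state()
P=tri((348.5,205.7),(346.1,236.1)); print(unch(P), unch(P)-unch(s['eef_pos']))
Q=tri((272.75-.5,206-.5),(300+84/2.85,110+190/2.85)); print("A in c6",unch(Q), unch(Q)-[-34,93.5,97])
E
```

```text
[-63.9666 -92.7362  95.0514] [-27.9694  -0.1036  -3.1382]
A in c6 [-72.1557  93.7474  96.926 ] [-38.1557   0.2474  -0.074 ]
```

The cell isn't rotated, but the grip is 25–27 mm from its middle, not 18 (so a ≈ 77). That still works if I release while it is pressed into the spring, because the fingers then stay clear of the guides.

Run:
```python
from h import *
for x,z,d in((18,10.5,20),(49,10.5,20),(62,9,0)): plan(tcp(x,-92.7,z,d,77,25),tilt(d)); print(unch(tcp(x,-92.7,z,d,77,25)))
```

```text
turn [-0.1 -0.6 -0. ] shift [ 3.7  0.1 35.9] | 36.1 F [ 0.2  0.2 -1.9] t 19.95 w 31.6
[-44.7798 -92.7     63.1469]
 turn [-0.1 -0.6 -0. ] shift [32.9  0.1 25.3] | 41.5 F [ 0.2  0.2 -1.9] t 19.95 w 31.6
[-13.7798 -92.7     63.1469]
 turn [-0.1 19.4 -0. ] shift [21.   0.1 61.2] | 64.7 F [ 0.2  0.2 -1.9] t 19.95 w 31.6
[-15.  -92.7  37. ]
```

Request:
arm_command(motion=[[[1, 0, 9], [0, -0.6, 0], 0], [[1, 0, 9], [0, 0, 0], 0], [[1, 0, 9], [0, 0, 0], 0], [[1, 0, 9], [0, 0, 0], 0], [[0, 0, 0], [0, 0, 0], 0], [[0, 0, 0], [0, 0, 0], 0], [[5, 0, -1.8], [0, 0, 0], 0], [[5, 0, -1.8], [0, 0, 0], 0], [[5, 0, -1.8], [0, 0, 0], 0], [[0, 0, 0], [0, 0, 0], 0]])

```text
t: 20.78
eef_pos: [0.579, -0.0725, 0.0618]
ee_rot: [-3.141, 0.35, -0.046]
force: [0.6, -0.5, -1.7]
width: 0.0316
```

Run:
```python
from h import *
s=arm.get_state(); print(unch(s['eef_pos']),s['ee_rot'],s['moment'])
plan(tcp(49,-92.7,10.5,20,77,25),tilt(20))
```

```text
[-27.886  -92.7897  61.7814] [-3.141   0.3498 -0.0461] [-0.1123 -1.3173 -0.0093]
 turn [-0.1  0.  -0.1] shift [12.8 -0.1 -6.1] | 14.2 F [ 0.6 -0.5 -1.7] t 20.78 w 31.6
```

Request:
arm_command(motion=[[[4.5, 0, -2], [0, 0, 0], 0], [[4.5, 0, -2], [0, 0, 0], 0], [[4.5, 0, -1.8], [0, 0, 0], 0], [[0, 0, 0], [0, 0, 0], 0], [[0, 0, 0], [0, 0, 0], 0]])

```text
t: 21.2
eef_pos: [0.5915, -0.0731, 0.0622]
ee_rot: [-3.141, 0.353, -0.046]
force: [-4.9, 1.0, -1.1]
width: 0.032
```

Run:
```python
from h import *
s=arm.get_state(); print(unch(s['eef_pos']),s['ee_rot'],s['moment'],s['force'])
v=arm.grab_frame("side"); b=arm.grab_frame("top")
def org(im,p):
    i=im.astype(int); y=((i[:,:,0]-i[:,:,2]>50)&(i[:,:,0]>100)); k,l,st,c=cv2.connectedComponentsWithStats(y.astype(np.uint8))
    for j in range(1,k):
        if np.linalg.norm(c[j]-p)<14: print(st[j],c[j])
P=ch(-42,-93,95); org(v,proj("side",P)); org(b,proj("top",P)); print(proj("side",P),proj("top",P))
```

```text
[-15.4298 -92.8335  62.238 ] [-3.141   0.3529 -0.0464] [ 0.2242  0.4534 -0.0691] [-4.8967  1.0441 -1.0656]
[353 244   4   5  16] [354.8125 246.1875]
[346 198   5   5  19] [348.1579 199.8421]
[356.4339 235.1282] [349.0188 196.7136]
```

Run:
```python
from h import *
P=unch(tri((348.16,199.84),(354.8,246.2)));d=P-unch(arm.get_state()['eef_pos']);print(P,d); t=np.radians(20.2)
print("n",-d[0]*np.cos(t)+d[2]*np.sin(t),"up",d[0]*np.sin(t)+d[2]*np.cos(t))
for x,z,dg in((56,10,10),(62,9,0)):print(unch(tcp(x,-92.7,z,dg,77,25)))
```

```text
[-43.2872 -92.4848  60.2923] [-27.8227   0.3523  -2.0498]
n 25.403584644716634 up -11.530822410504918
[-14.968  -92.7     50.9455]
[-15.  -92.7  37. ]
```

Request:
arm_command(motion=[[[1.1, 0, 2.9], [0, 2.5, 0], 0], [[1, 0, 3], [0, 2.5, 0], 0], [[0.9, 0, 3], [0, 2.5, 0], 0], [[0.7, 0, 3.1], [0, 2.5, 0], 0], [[0.6, 0, 3.1], [0, 2.5, 0], 0], [[0.4, 0, 3.1], [0, 2.5, 0], 0], [[0.3, 0, 3.1], [0, 2.5, 0], 0], [[0.1, 0, 3], [0, 2.6, 0], 0], [[0, 0, 0], [0, 0, 0], 0], [[0, 0, 0], [0, 0, 0], 0]])

```text
t: 22.13
eef_pos: [0.5911, -0.0731, 0.0375]
ee_rot: [-3.141, 0.002, -0.046]
force: [-5.0, -1.1, -3.6]
width: 0.0316
```

Run:
```python
from h import *
s=arm.get_state(); print(unch(s['eef_pos']),s['ee_rot'],s['moment'],s['force'])
v=arm.grab_frame("side"); b=arm.grab_frame("top")
def org(n,im,p):
    i=im.astype(int); y=((i[:,:,0]-i[:,:,2]>30)&(i[:,:,0]>80)); k,l,st,c=cv2.connectedComponentsWithStats(y.astype(np.uint8))
    for j in range(1,k):
        if np.linalg.norm(c[j]-p)<14: print(st[j],c[j],unch(ray(n,c[j],.025)))
P=ch(-42,-93,25); org("side",v,proj("side",P)); org("top",b,proj("top",P))
```

```text
[-15.7907 -92.9135  37.4993] [-3.1413  0.0023 -0.0462] [0.0378 2.0898 0.0043] [-5.0046 -1.0877 -3.599 ]
[355 258   1   2   2] [355.  258.5] [-42.873  -97.1935  25.    ]
[347 202   3   2   5] [347.8 202.4] [-42.0852 -93.1092  25.    ]
```

Nub at x ≈ -42, level and behind the rail. I release and rise, staying clear.

Request:
arm_command(motion=[[[0, 0, 0.5], [0, 0, 0], 0.55], [[0, 0, 0], [0, 0, 0], 0.55], [[0, 0, 0], [0, 0, 0], 0.55], [[0, 0, 0], [0, 0, 0], 0.55], [[0, 0, 0], [0, 0, 0], 0.55], [[0, 0, -15], [0, 0, 0], 0.55], [[0, 0, -25], [0, 0, 0], 0.6], [[0, 0, -35], [0, 0, 0], 0.7], [[0, 0, -35], [0, 0, 0], 0.7], [[0, 0, -20], [0, 0, 0], 0.7], [[-35, 0, 0], [0, 0, 0], 0.7], [[-35, 0, 0], [0, 0, 0], 0.7], [[-35, 0, 0], [0, 0, 0], 0.7], [[-35, 0, 0], [0, 0, 0], 0.7], [[0, 0, 0], [0, 0, 0], 0.7]])

```text
t: 23.48
eef_pos: [0.4466, -0.0671, 0.167]
ee_rot: [-3.14, 0.002, -0.047]
force: [-1.1, -0.4, -1.0]
width: 0.0612
```

Run:
```python
from h import *
s=arm.get_state(); print(s['eef_pos'],s['ee_rot'],s['q'])
v=arm.grab_frame("side"); b=arm.grab_frame("top")
t=cv2.resize(b[140:220,230:430,::-1],(600,240),interpolation=3); a=cv2.resize(v[140:290,310:450,::-1],(336,360),interpolation=3)
c=np.zeros((600,800,3),np.uint8); c[:240,:600]=t; c[240:,:336]=a; c[240:,350:790]=cv2.resize(b[220:290,370:470,::-1],(440,360),interpolation=3); cv2.imwrite("pics/d2.png",c)
m=b.max(2); 
for n,im in(("top",b),("side",v)):
    k,l,st,cc=cv2.connectedComponentsWithStats((im.min(2)>185).astype(np.uint8))
    for i in range(1,k):
        if st[i,4]>40 and st[i,4]<2000: print(n,st[i],cc[i],ray(n,cc[i],.039).round(4),unch(ray(n,cc[i],.040)).round(1))
```

```text
[ 0.4466 -0.0671  0.167 ] [-3.14    0.0018 -0.0473] [ 0.2877  0.062  -0.5751 -0.0026 -0.9348  1.2374]
top [295 168  13  24 287] [300.892  179.5714] [0.6211 0.0496 0.039 ] [ 8.5 31.  40. ]
top [344 170  11   7  52] [348.0962 172.2308] [ 0.6413 -0.0722  0.039 ] [ 34.1 -89.7  40. ]
top [408 240  34  20 507] [424.4162 249.6746] [ 0.4413 -0.2661  0.039 ] [-157.  -292.1   40. ]
top [442 246   5  15  44] [443.8864 253.1591] [ 0.4327 -0.3153  0.039 ] [-163.4 -341.6   40. ]
top [447 247   5  15  45] [448.6    254.0444] [ 0.4305 -0.3272  0.039 ] [-165.1 -353.6   40. ]
top [451 248   5  15  44] [453.2727 254.7273] [ 0.4289 -0.339   0.039 ] [-166.2 -365.4   40. ]
side [353 205  30  12 260] [367.2    210.0692] [0.6211 0.0497 0.039 ] [ 8.5 30.1 40. ]
side [363 243  32  15 330] [378.4182 250.0394] [ 0.6154 -0.0738  0.039 ] [  8.2 -93.3  40. ]
side [304 325  21  40 833] [314.06  344.605] [ 0.4408 -0.274   0.039 ] [-157.1 -300.9   40. ]
side [304 367  21   5  70] [313.7714 369.0286] [ 0.4321 -0.322   0.039 ] [-163.7 -349.1   40. ]
side [304 374  21   4  76] [314.0658 375.3421] [ 0.4306 -0.3339  0.039 ] [-164.6 -361.    40. ]
side [303 380  22   4  85] [313.8706 381.5176] [ 0.4283 -0.3452  0.039 ] [-166.4 -372.4   40. ]
side [303 386  23   3  48] [314.3958 387.4167] [ 0.4274 -0.356   0.039 ] [-166.8 -383.3   40. ]
side [416 440  15  12  62] [422.5161 445.0161] [ 0.5797 -0.4818  0.039 ] [  -9.3 -502.    40. ]
```

View pics/d2.png

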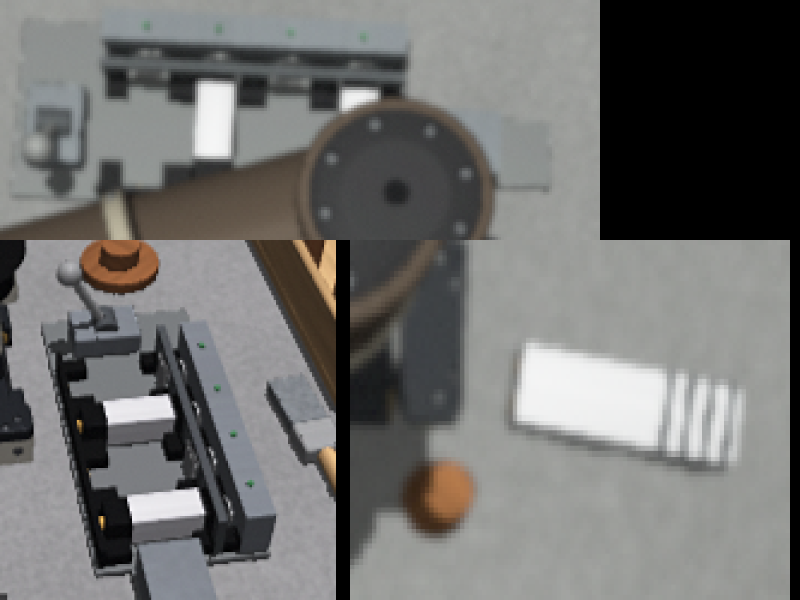

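Both cells are seated alike (sleeve centres at charger x 8.5 and 8.2, y 31 and -93), and the switch is still off. Next is the cartridge: in the top view its nose edge is at about (408.4, 247.8) and its tail at (459.8, 256.4).

Run:
```python
from h import *
N=ray("top",(408.4,247.8),.030);T=ray("top",(459.8,256.4),.030); print(N,T,np.linalg.norm(N-T))
u=np.array([np.cos(1.40),np.sin(1.40)]); 
Ns=ray("side",(314,325),.030); print("side nose",Ns)
C=(N[:2]+T[:2])/2; P=C-.035*u; print(C,P)
plan([*P,.12],[np.pi,0,1.40-np.pi])
```

```text
[ 0.4468 -0.227   0.03  ] [ 0.4255 -0.3578  0.03  ] 0.1325459692033197
side nose [ 0.4484 -0.2272  0.03  ]
[ 0.4362 -0.2924] [ 0.4302 -0.3269]
 turn [-0.2 -0.  97.2] shift [260.3 -22.7  48.1] | 265.7 F [ 1.4  0.7 -0.1] t 23.58 w 61.1
```

Request:
arm_command(motion=[[[0, 0, 0], [0, 0, 7], 0.8], [[0, 0, 0], [0, 0, 7], 0.8], [[0, 0, 0], [0, 0, 7], 0.8], [[0, 0, 0], [0, 0, 7], 0.8], [[0, 0, 0], [0, 0, 7], 0.8], [[0, 0, 0], [0, 0, 7], 0.8], [[0, 0, 0], [0, 0, 7], 0.8], [[0, 0, 0], [0, 0, 7], 0.8], [[0, 0, 0], [0, 0, 7], 0.8], [[0, 0, 0], [0, 0, 7], 0.8], [[0, 0, 0], [0, 0, 7], 0.8], [[0, 0, 0], [0, 0, 7], 0.8], [[0, 0, 0], [0, 0, 7], 0.8], [[0, 0, 0], [0, 0, 6.2], 0.8]])

```text
t: 24.75
eef_pos: [0.454, -0.0665, 0.1672]
ee_rot: [-3.141, 0.001, -1.749]
force: [-0.2, -0.1, 0.3]
width: 0.0702
```

Request:
arm_command(motion=[[[26, -2.3, 0], [0, 0, 0], 0.8], [[26, -2.3, 0], [0, 0, 0], 0.8], [[26, -2.3, 0], [0, 0, 0], 0.8], [[26, -2.3, 0], [0, 0, 0], 0.8], [[26, -2.3, 0], [0, 0, 0], 0.8], [[26, -2.3, 0], [0, 0, 0], 0.8], [[26, -2.3, 0], [0, 0, 0], 0.8], [[26, -2.3, 0], [0, 0, 0], 0.8], [[26, -2.3, 0], [0, 0, 0], 0.8], [[26, -2.3, 0], [0, 0, 0], 0.8], [[0, 0, 24], [0, 0, 0], 0.8], [[0, 0, 24], [0, 0, 0], 0.8], [[0, 0, 0], [0, 0, 0], 0.8]])

```text
t: 25.83
eef_pos: [0.429, -0.3267, 0.1147]
ee_rot: [3.135, 0.002, -1.745]
force: [-1.4, 0.8, -0.2]
width: 0.0701
```

Run:
```python
from h import *
plan([.4302,-.3269,.026],[np.pi,0,1.40-np.pi]); print(arm.get_state()['q'])
```

```text
turn [ 0.4  0.1 -0.2] shift [-0.  -1.2 88.7] | 88.7 F [-1.4  0.8 -0.2] t 25.83 w 70.1
[-0.2883  0.2693 -0.4566 -0.0021 -0.8514  0.1153]
```

Request:
arm_command(motion=[[[0, -0.6, 25], [0.3, 0, -0.2], 0.8], [[0, -0.6, 25], [0, 0, 0], 0.8], [[0, 0, 25], [0, 0, 0], 0.8], [[0, 0, 14], [0, 0, 0], 0.8], [[0, 0, 0], [0, 0, 0], 0.8], [[0, 0, 0], [0, 0, 0], 0], [[0, 0, 0], [0, 0, 0], 0], [[0, 0, 0], [0, 0, 0], 0], [[0, 0, 0], [0, 0, 0], 0], [[0, 0, 0], [0, 0, 0], 0], [[0, 0, 0], [0, 0, 0], 0]], newtons=50)

```text
t: 26.75
eef_pos: [0.4327, -0.3271, 0.0309]
ee_rot: [-3.135, 0.0, -1.739]
force: [-1.3, 1.0, 4.8]
width: 0.0398
```

Request:
arm_command(motion=[[[0, 0, -10], [0, 0, 0], 0], [[0, 0, -15], [0, 0, 0], 0], [[0, 0, -15], [0, 0, -2.4], 0], [[0, 0, 0], [0, 0, -2.4], 0], [[0, 0, 0], [0, 0, -2.4], 0], [[0, 0, 0], [0, 0, 0], 0]])

```text
t: 27.25
eef_pos: [0.4319, -0.3268, 0.0707]
ee_rot: [-3.136, -0.0, -1.612]
force: [0.3, 0.8, -3.2]
width: 0.0398
```

Run:
```python
from h import *
s=arm.get_state();print(s['eef_pos'],s['ee_rot'])
for y,z in((-345,70),(-345,37),(-245,37)): plan(ch(-.5,y,z),[np.pi,0,YAW-np.pi/2])
```

```text
[ 0.4319 -0.3268  0.0707] [-3.1359 -0.0001 -1.6121]
 turn [-0.3 -0.   0.2] shift [  -8.4 -163.     0.7] | 163.3 F [ 0.3  0.8 -3.2] t 27.25 w 39.8
 turn [-0.3 -0.   0.2] shift [  -8.4 -163.    33.7] | 166.7 F [ 0.3  0.8 -3.2] t 27.25 w 39.8
 turn [-0.3 -0.   0.2] shift [-108.4 -163.    33.7] | 198.7 F [ 0.3  0.8 -3.2] t 27.25 w 39.8
```

Request:
arm_command(motion=[[[0, -20, 0], [-0.3, 0, 0.2], 0], [[0, -20, 0], [0, 0, 0], 0], [[0, -20, 0], [0, 0, 0], 0], [[0, -20, 0], [0, 0, 0], 0], [[0, -20, 0], [0, 0, 0], 0], [[0, -20, 0], [0, 0, 0], 0], [[-1, -20, 0], [0, 0, 0], 0], [[-2, -23, 0], [0, 0, 0], 0], [[0, 0, 14], [0, 0, 0], 0], [[0, 0, 14], [0, 0, 0], 0], [[0, 0, 0], [0, 0, 0], 0], [[0, 0, 0], [0, 0, 0], 0]])

```text
t: 28.25
eef_pos: [0.5942, -0.3312, 0.0413]
ee_rot: [3.139, 0.0, -1.618]
force: [-0.6, -0.2, -2.1]
width: 0.0396
```

Run:
```python
from h import *
s=arm.get_state();print(unch(s['eef_pos']),s['ee_rot'],s['width'])
v=arm.grab_frame("side"); b=arm.grab_frame("top")
x0,y0=360,160
t=cv2.resize(b[y0:y0+65,x0:x0+100,::-1],(800,520),interpolation=3); cv2.imwrite("pics/d3.png",t)
# column profile: white cartridge edges near nose
k,l,st,cc=cv2.connectedComponentsWithStats((b.min(2)>170).astype(np.uint8))
for i in range(1,k):
    if st[i,4]>30 and 380<cc[i][0]<470 and 150<cc[i][1]<230: print(st[i],cc[i])
```

```text
[  -1.2638 -350.5713   41.2846] [ 3.139   0.0004 -1.6181] 0.03959291814170383
[427 161   8  20 108] [429.6759 170.2222]
```

View pics/d3.png

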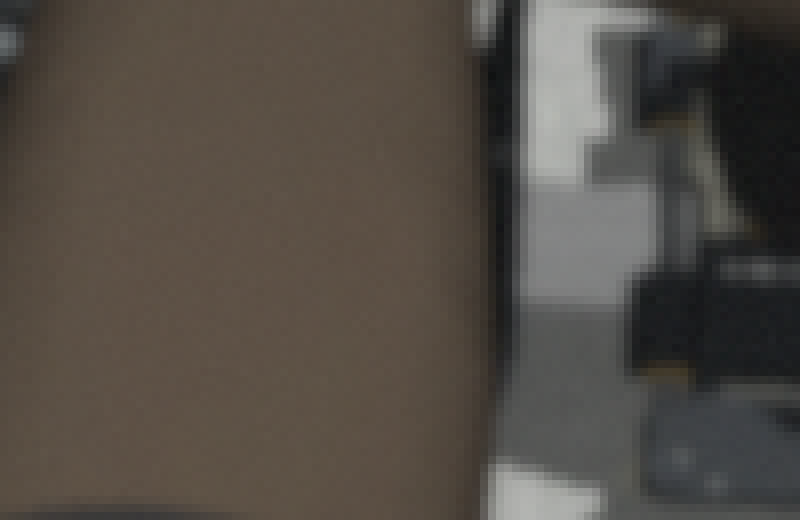

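The arm hides the sleeve from the top camera, but the cartridge shows at rows 183.1–198.1 at column 433. I compare it with the sleeve and tongue edges from the first top frame.

Run:
```python
from h import *
print("cart",unch(ray("top",(433,190.1),.0404)))
a=cv2.imread("pics/top0.png").max(2).astype(int)
for c in(372,380,388,400,406): print(c,a[170:212,c].tolist())
s=cv2.imread("pics/side0.png").max(2).astype(int)
for r in(270,280,290,312,318): print(r,s[r,358:412].tolist())
v=arm.grab_frame("side").max(2).astype(int)
for y in(-330,-320,-290,-270,-255): 
    p=proj("side",ch(0,y,40)); r=int(round(p[1])); c0=int(p[0]); print(y,r,c0-30,v[r,c0-30:c0+31].tolist())
```

```text
cart [  -1.9561 -309.9244   40.4   ]
372 [134, 133, 134, 135, 135, 134, 132, 132, 132, 133, 130, 131, 134, 134, 133, 134, 133, 133, 133, 133, 134, 133, 133, 132, 131, 122, 95, 65, 47, 46, 57, 82, 114, 129, 131, 130, 130, 131, 133, 133, 133, 133]
380 [135, 136, 134, 134, 134, 132, 131, 131, 130, 132, 131, 132, 132, 133, 134, 133, 132, 133, 132, 133, 134, 134, 133, 135, 134, 130, 111, 81, 54, 47, 55, 78, 108, 124, 130, 133, 132, 133, 133, 133, 134, 133]
388 [133, 131, 131, 132, 131, 133, 132, 132, 132, 133, 133, 132, 133, 133, 133, 132, 132, 134, 135, 137, 137, 136, 136, 135, 136, 133, 123, 95, 63, 47, 51, 77, 110, 127, 131, 131, 133, 132, 133, 133, 134, 134]
400 [133, 133, 132, 131, 132, 133, 133, 133, 129, 124, 124, 123, 124, 124, 125, 125, 125, 125, 124, 124, 126, 125, 124, 125, 125, 126, 128, 128, 126, 127, 127, 120, 108, 116, 127, 133, 134, 133, 130, 130, 132, 132]
406 [133, 134, 135, 133, 134, 136, 135, 135, 135, 133, 130, 127, 123, 125, 125, 123, 124, 124, 124, 124, 125, 124, 124, 125, 125, 124, 126, 125, 125, 125, 123, 115, 105, 115, 129, 132, 134, 133, 133, 135, 134, 132]
270 
[... 1963 characters left out ...]
3, 25, 22, 43, 92, 91, 98, 95, 90, 50, 20, 24, 24, 24, 21, 32, 42, 13, 11, 12, 12, 9, 11, 10, 12, 11, 13, 13, 14, 13, 17, 17, 18, 20, 19, 21, 21, 22, 21, 22, 20, 18]
-270 320 363 [58, 57, 51, 73, 77, 77, 76, 77, 78, 75, 76, 57, 65, 64, 64, 62, 63, 82, 91, 91, 113, 131, 131, 129, 130, 131, 133, 131, 131, 136, 128, 37, 7, 13, 22, 25, 24, 23, 24, 23, 25, 26, 25, 25, 25, 25, 25, 25, 24, 25, 26, 26, 25, 27, 25, 25, 25, 27, 26, 26, 26]
-255 314 362 [77, 76, 74, 75, 78, 80, 79, 77, 77, 75, 72, 51, 62, 63, 64, 63, 64, 62, 61, 82, 122, 128, 127, 126, 127, 129, 128, 127, 134, 71, 24, 21, 24, 25, 22, 22, 24, 25, 25, 23, 23, 24, 23, 24, 24, 26, 25, 26, 24, 24, 24, 23, 27, 25, 24, 25, 25, 27, 28, 28, 27]
```

Run:
```python
from h import *
for n,p,z in(("tongue",(387.6,312),.008),("tongue",(388.8,318),.008),("roof",(386,290),.046),("roof",(383.5,280),.046),("cartL",(381.2,314),.0404),("cartL",(382.2,320),.0404)): print(n,unch(ray("side",p,z)))
for n,p,z in(("tongueT",(400,178.2),.008),("tongueB",(400,201.5),.008),("tongueT",(406,180.7),.008),("tongueB",(406,201.5),.008),("roofB",(372,195.9),.046),("roofB",(380,196.6),.046),("roofB",(388,197),.046)): print(n,unch(ray("top",p,z)))
```

```text
tongue [  -0.139  -230.0838    8.    ]
tongue [  -0.9622 -244.2421    8.    ]
roof [  -0.6856 -203.0263   46.    ]
roof [  -0.1407 -178.0139   46.    ]
cartL [ -21.0257 -253.3085   40.4   ]
cartL [ -22.0615 -266.7865   40.4   ]
tongueT [  33.4377 -228.669     8.    ]
tongueB [ -29.2422 -230.7341    8.    ]
tongueT [  27.4837 -244.7351    8.    ]
tongueB [ -28.4404 -246.4968    8.    ]
roofB [ -26.3362 -153.3939   46.    ]
roofB [ -27.1187 -173.8885   46.    ]
roofB [ -27.1205 -194.3481   46.    ]
```

The cartridge centre is about 1.3 mm short of the sleeve centreline in both views. I correct that and insert.

Request:
arm_command(motion=[[[0, -1.4, 0.4], [0, 0, 0], 0], [[-8, 0, 0], [0, 0, 0], 0], [[-8, 0, 0], [0, 0, 0], 0], [[-8, 0, 0], [0, 0, 0], 0], [[-8, 0, 0], [0, 0, 0], 0], [[-6, 0, 0], [0, 0, 0], 0], [[-6, 0, 0], [0, 0, 0], 0], [[-6, 0, 0], [0, 0, 0], 0], [[0, 0, 0], [0, 0, 0], 0]])

```text
t: 29.15
eef_pos: [0.5989, -0.2802, 0.0417]
ee_rot: [3.142, 0.0, -1.616]
force: [0.0, 0.0, -2.9]
width: 0.0397
```

Run:
```python
from h import *
s=arm.get_state();print(unch(s['eef_pos']),s['ee_rot'],s['width'],s['force'])
plan(ch(0,-245,40.5),[np.pi,0,YAW-np.pi/2])
```

```text
[   1.2036 -299.455    41.7129] [ 3.1416  0.0001 -1.6161] 0.039667349801784726 [ 0.0336  0.0191 -2.9056]
 turn [ 0.   0.  -0.1] shift [-54.5   1.2   1.2] | 54.5 F [ 0.   0.  -2.9] t 29.15 w 39.7
```

Request:
arm_command(motion=[[[0, 0.8, 0.8], [0, 0, 0], 0], [[-6, 0, 0], [0, 0, 0], 0], [[-6, 0, 0], [0, 0, 0], 0], [[-6, 0, 0], [0, 0, 0], 0], [[-6, 0, 0], [0, 0, 0], 0], [[-6, 0, 0], [0, 0, 0], 0], [[-6, 0, 0], [0, 0, 0], 0], [[-6, 0, 0], [0, 0, 0], 0], [[-5, 0, 0], [0, 0, 0], 0], [[0, 0, 0], [0, 0, 0], 0]])

```text
t: 29.98
eef_pos: [0.6003, -0.2334, 0.0409]
ee_rot: [-3.142, 0.0, -1.616]
force: [0.3, -0.5, -4.0]
width: 0.0396
```

Request:
arm_command(motion=[[[-3, 0, 0], [0, 0, 0], 0], [[-3, 0, 0], [0, 0, 0], 0], [[-2, 0, 0], [0, 0, 0], 0], [[0, 0, 0], [0, 0, 0], 0]])

```text
t: 30.32
eef_pos: [0.6004, -0.2279, 0.0411]
ee_rot: [3.141, -0.002, -1.617]
force: [-0.2, -8.6, -3.0]
width: 0.0398
```

Run:
```python
from h import *
s=arm.get_state();print(unch(s['eef_pos']),s['ee_rot'],s['width'],s['force'])
```

```text
[   0.3411 -247.1482   41.1079] [ 3.1414 -0.0018 -1.6171] 0.03983191269144788 [-0.1889 -8.5665 -3.0086]
```

Contact with the end wall at 8.6 N. I lower it to the floor, press lightly and release.

Request:
arm_command(motion=[[[-1, 0, 1], [0, 0, 0], 0], [[0, 0, 1], [0, 0, 0], 0], [[0, 0, 0.5], [0, 0, 0], 0], [[0, 0, 0], [0, 0, 0], 0]])

```text
t: 30.65
eef_pos: [0.6006, -0.2279, 0.0393]
ee_rot: [-3.141, -0.002, -1.617]
force: [-1.6, -10.4, 1.7]
width: 0.0398
```

Request:
arm_command(motion=[[[0, 0, 0], [0, 0, 0], 0.75], [[0, 0, 0], [0, 0, 0], 0.75], [[0, 0, 0], [0, 0, 0], 0.75], [[0, 0, 0], [0, 0, 0], 0.75], [[0, 0, 0], [0, 0, 0], 0.75], [[0, 0, -15], [0, 0, 0], 0.75], [[0, 0, -30], [0, 0, 0], 0.75], [[0, 0, -35], [0, 0, 0], 0.75], [[0, 0, -35], [0, 0, 0], 0.75], [[0, 0, -35], [0, 0, 0], 0.75], [[20, 20, 0], [0, 0, 0], 0], [[30, 30, 0], [0, 0, 0], 0], [[30, 30, 0], [0, 0, 0], 0], [[30, 30, 0], [0, 0, 0], 0], [[0, 30, 0], [0, 0, 0], 0], [[0, 30, 0], [0, 0, 0], 0], [[0, 0, 0], [0, 0, 0], 0]])

```text
t: 32.07
eef_pos: [0.4223, -0.3255, 0.1883]
ee_rot: [3.14, 0.001, -1.62]
force: [-0.5, 0.6, -0.5]
width: 0.0247
```

Run:
```python
from h import *
s=arm.get_state();print(s['eef_pos'],s['ee_rot'],s['force'])
v=arm.grab_frame("side"); b=arm.grab_frame("top")
cv2.imwrite("pics/d4.png",np.hstack([cv2.resize(v[140:340,310:450,::-1],(378,540),interpolation=3),cv2.resize(b[140:230,365:435,::-1],(420,540),interpolation=3)]))
for n,im in(("top",b),("side",v)):
    k,l,st,cc=cv2.connectedComponentsWithStats((im.min(2)>170).astype(np.uint8))
    for i in range(1,k):
        if st[i,4]>15 and st[i,4]<2000: print(n,st[i],cc[i],unch(ray(n,cc[i],.038)).round(1))
```

```text
[ 0.4223 -0.3255  0.1883] [ 3.1402  0.0014 -1.6198] [-0.5046  0.6312 -0.4524]
top [314 114  12  12 143] [319.5385 119.5385] [172.2  -8.6  38. ]
top [294 167  14  26 316] [300.7247 179.8101] [ 8.4 31.5 38. ]
top [471 168  27  16 238] [485.605  174.7857] [  45.9 -445.3   38. ]
top [342 170  14  25 324] [348.8426 182.3056] [  8.1 -92.9  38. ]
top [449 192   6  12  41] [451.0244 197.3902] [ -18.2 -357.2   38. ]
top [ 91 209  20   7 107] [100.8598 212.0561] [-102.   538.3   38. ]
side [128   0  18   5  63] [136.2222   1.4444] [-673.1 1341.1   38. ]
side [354   0  15   2  18] [360.1667   0.1667] [ 214.4 1196.5   38. ]
side [ 357    0   53   36 1176] [388.29    17.8818] [ 287.3 1021.    38. ]
side [100  13  91  12 467] [137.6424  18.0964] [-648.8 1181.4   38. ]
side [102  19  98  12 261] [149.3716  25.0651] [-597.9 1112.3   38. ]
side [285  19  30   9  85] [301.3412  21.7647] [ -36.3 1043.7   38. ]
side [317  21  26  15  81] [329.3457  26.8395] [ 60.  984.6  38. ]
side [ 105   31  124   30 1807] [155.4992  45.3531] [-559.9  944.8   38. ]
side [230 105   8   3  16] [234.375 105.875] [-291.4 
[... 630 characters left out ...]
 ]
side [553 322   8  10  38] [556.3158 326.2632] [ 298.  -324.3   38. ]
side [218 328  19   2  26] [227.2308 328.5385] [-315.9 -242.9   38. ]
side [  0 423   7  17  45] [  2.3556 431.4444] [-684.1 -388.1   38. ]
side [ 15 438  10   6  32] [ 19.9375 440.9688] [-650.8 -408.    38. ]
side [  0 442  11   8  43] [  4.186  445.4651] [-674.2 -412.    38. ]
side [503 446   6   5  18] [505.6111 447.5556] [ 119.4 -522.6   38. ]
side [  0 448  24  17 107] [ 10.8692 455.5234] [-658.8 -429.7   38. ]
side [ 19 453   9  12  40] [ 22.975 459.15 ] [-638.  -438.1   38. ]
side [  9 463   5   6  16] [ 10.625  465.6875] [-654.7 -445.7   38. ]
side [  6 469  10  10  31] [  9.3871 472.6452] [-653.5 -456.2   38. ]
```

View pics/d4.png

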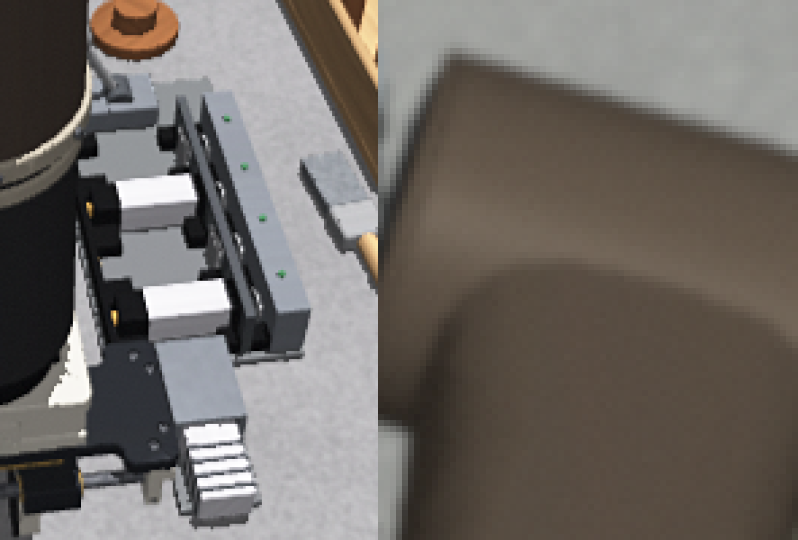

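The cartridge is fully in the sleeve (tail at about y = -273, nose at the wall by contact), and both cells are still seated. Now the switch.

Run:
```python
from h import *
plan(ch(-95,169,188),[np.pi,0,YAW])
```

```text
turn [ -0.   -0.1 -90.2] shift [  73.9 -522.     1. ] | 527.2 F [ 0.6 -0.2  0.3] t 32.17 w 16.7
```

Request:
arm_command(motion=[[[0, 0, 0], [0, 0, -7], 0], [[0, 0, 0], [0, 0, -7], 0], [[0, 0, 0], [0, 0, -7], 0], [[0, 0, 0], [0, 0, -7], 0], [[0, 0, 0], [0, 0, -7], 0], [[0, 0, 0], [0, 0, -7], 0], [[0, 0, 0], [0, 0, -7], 0], [[0, 0, 0], [0, 0, -7], 0], [[0, 0, 0], [0, 0, -7], 0], [[0, 0, 0], [0, 0, -7], 0], [[0, 0, 0], [0, 0, -7], 0], [[0, 0, 0], [0, 0, -7], 0], [[0, 0, 0], [0, 0, -6.3], 0], [[0, 0, 0], [0, 0, 0], 0]])

```text
t: 33.33
eef_pos: [0.4284, -0.3258, 0.1882]
ee_rot: [3.141, -0.0, -0.035]
force: [0.1, 0.1, -0.1]
width: -0.0
```

Run:
```python
from h import *
plan(ch(-95,169,188),[np.pi,0,YAW])
```

```text
turn [ 0.  -0.   0.5] shift [  72.1 -521.5    0.2] | 526.5 F [ 0.1  0.1 -0.1] t 33.33 w -0.0
```

Request:
arm_command(motion=[[[3.6, -26, 0], [0, 0, 0.5], 0], [[3.6, -26, 0], [0, 0, 0], 0], [[3.6, -26, 0], [0, 0, 0], 0], [[3.6, -26, 0], [0, 0, 0], 0], [[3.6, -26, 0], [0, 0, 0], 0], [[3.6, -26, 0], [0, 0, 0], 0], [[3.6, -26, 0], [0, 0, 0], 0], [[3.6, -26, 0], [0, 0, 0], 0], [[3.6, -26, 0], [0, 0, 0], 0], [[3.6, -26, 0], [0, 0, 0], 0], [[3.6, -26, 0], [0, 0, 0], 0], [[3.6, -26, 0], [0, 0, 0], 0], [[3.6, -26, 0], [0, 0, 0], 0], [[3.6, -26, 0], [0, 0, 0], 0], [[3.6, -26, 0], [0, 0, 0], 0], [[3.6, -26, 0], [0, 0, 0], 0], [[3.6, -26, 0], [0, 0, 0], 0], [[3.6, -26, 0], [0, 0, 0], 0], [[3.6, -26, 0], [0, 0, 0], 0], [[3.6, -27, 0], [0, 0, 0], 0]])

```text
t: 35.0
eef_pos: [0.5253, 0.1929, 0.1883]
ee_rot: [3.142, -0.0, -0.053]
force: [0.1, -0.2, -0.4]
width: 0.0005
```

Run:
```python
from h import *
plan(ch(-95,169,102),[np.pi,0,YAW])
```

```text
turn [ 0.  -0.  -0.5] shift [-1.7  0.9 86.3] | 86.3 F [ 0.1 -0.2 -0.4] t 35.0 w 0.5
```

Next: down, then a push of about 110 mm in +x.

Request:
arm_command(motion=[[[-1, 1, 20], [0, 0, -0.5], 0], [[0, 0, 22], [0, 0, 0], 0], [[0, 0, 22], [0, 0, 0], 0], [[0, 0, 22], [0, 0, 0], 0], [[0, 0, 0], [0, 0, 0], 0], [[10, 0, 0], [0, 0, 0], 0], [[10, 0, 0], [0, 0, 0], 0], [[10, 0, 0], [0, 0, 0], 0], [[10, 0, 0], [0, 0, 0], 0], [[10, 0, 0], [0, 0, 0], 0], [[10, 0, 0], [0, 0, 0], 0], [[10, 0, 0], [0, 0, 0], 0], [[10, 0, 0], [0, 0, 0], 0], [[10, 0, 0], [0, 0, 0], 0], [[10, 0, 0], [0, 0, 0], 0], [[9, 0, 0], [0, 0, 0], 0], [[0, 0, 0], [0, 0, 0], 0], [[0, 0, 0], [0, 0, 0], 0]])

```text
t: 36.5
eef_pos: [0.6328, 0.1851, 0.1018]
ee_rot: [3.141, 0.002, -0.042]
force: [-2.9, 0.4, 1.7]
width: 0.0004
```

Run:
```python
from h import *
s=arm.get_state();print(unch(s['eef_pos']),s['force'])
```

```text
[ 14.3605 166.8667 101.8225] [-2.8798  0.4072  1.7028]
```

Retract to a clear pose, then a final check.

Request:
arm_command(motion=[[[-10, 0, 0], [0, 0, 0], 0], [[-10, 0, -25], [0, 0, 0], 0], [[-20, 0, -30], [0, 0, 0], 0], [[-30, 0, -30], [0, 0, 0], 0], [[-30, -25, -20], [0, 0, 0], 0], [[-20, -30, 0], [0, 0, 0], 0], [[0, -30, 0], [0, 0, 0], 0], [[0, -30, 0], [0, 0, 0], 0], [[0, -30, 0], [0, 0, 0], 0], [[0, -30, 0], [0, 0, 0], 0], [[0, -30, 0], [0, 0, 0], 0], [[0, -30, 0], [0, 0, 0], 0], [[0, -30, 0], [0, 0, 0], 0], [[0, 0, 0], [0, 0, 0], 0]])

```text
t: 37.67
eef_pos: [0.5253, 0.4585, 0.2051]
ee_rot: [-3.141, -0.001, -0.038]
force: [-0.9, -0.8, 0.1]
width: 0.0005
```

Run:
```python
from h import *
s=arm.get_state();print(s['eef_pos'],s['force'],s['t'])
v=arm.grab_frame("side"); b=arm.grab_frame("top")
cv2.imwrite("pics/d5.png",np.hstack([cv2.resize(v[130:340,310:450,::-1],(360,540),interpolation=3),cv2.resize(b[140:300,180:420,::-1],(435,540)[:1]+(290,),interpolation=3).repeat(1,0) if 0 else cv2.copyMakeBorder(cv2.resize(b[130:290,180:420,::-1],(435,290),interpolation=3),0,250,0,0,0)]))
k,l,st,cc=cv2.connectedComponentsWithStats((b.min(2)>170).astype(np.uint8))
for i in range(1,k):
    if 15<st[i,4]<2000: print(st[i],unch(ray("top",cc[i],.038)).round(1))
m=b[:,:,:].max(2).astype(int); print("tail row profile",m[189:191,405:425].tolist())
```

```text
[0.5253 0.4585 0.2051] [-0.9237 -0.8206  0.1356] 37.6667
[295 168  13  24 288] [ 9.1 31.1 38. ]
[343 170  13  25 299] [  8.8 -93.   38. ]
[396 181   6  15  86] [  -0.7 -221.8   38. ]
[404 181   3  15  44] [   0.9 -238.1   38. ]
[408 182   4  14  38] [  -1.  -250.7   38. ]
[413 182   3  14  41] [  -0.1 -261.5   38. ]
[418 182   2  14  23] [   3.5 -272.6   38. ]
[285 393   8   7  28] [-534.4   30.4   38. ]
[346 393   6   6  18] [-524.5 -116.9   38. ]
tail row profile [[225, 209, 162, 164, 209, 216, 182, 162, 195, 219, 207, 159, 155, 187, 175, 153, 144, 144, 142, 143], [223, 206, 159, 161, 207, 213, 178, 160, 193, 219, 205, 158, 155, 185, 173, 151, 145, 144, 144, 143]]
```

View pics/d5.png

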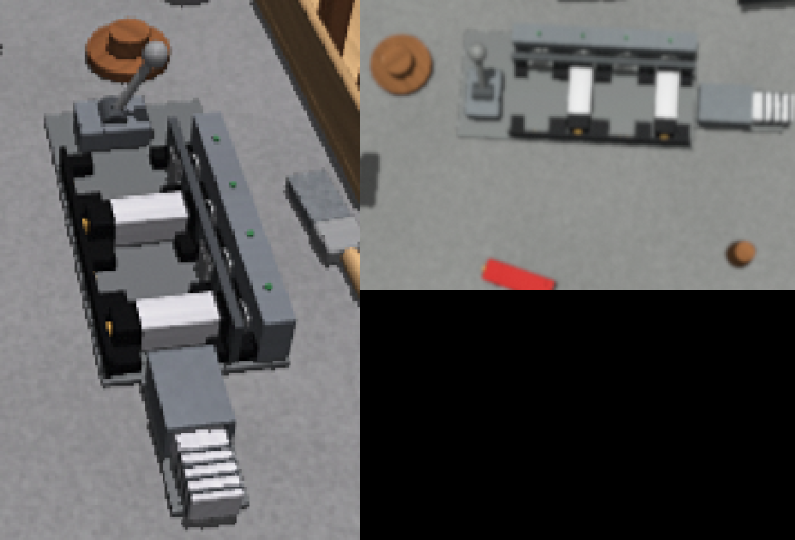

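Switch leaning to +x (on), both cells seated, and the cartridge tail edge at about y = -274 (home is -275). I hand in.

```bash
python3 -c "
from station import arm
print(arm.job_done())"
```

```text
the job is handed in; nothing more can be done
None
```

The job is done and handed in at about 38 s of robot time. Only two cells were on the table, and all four steps were carried out in order:

1. **Switch off:** I pushed the lever to -x, and the later pictures before step 4 showed it leaning that way.
2. **Cells:** one cell went into bay 1 and the other into bay 3, each tilted, pushed into the spring, levelled and released.
3. **Cartridge:** I slid it nose first into the sleeve until it met the end wall, with about 10 N of contact force.
4. **Switch on:** I pushed the lever to +x and moved the arm well clear.

**Last checks:**
- Both cells lie level and alike. Their sleeves are centred at charger y = 31 and -93 mm, and the nubs are at the rail.
- The cartridge tail edge is at about y = -274 mm, where -275 means fully home. It is within about 1 mm of the centreline.
- The lever leans to +x (on), and the arm touches nothing.
- The pattern, the sprue pin and the red look-alike in view had not visibly moved. The spatula and the other red one were outside the last picture; I never worked near the spatula.

**What did not go to plan:**
- The first try at bay 0 met sideways resistance (about 7 N), probably the gripper body against the switch lever, so I used bays 1 and 3 instead.
- The second cell turned out to be held about 8 mm further along than I had measured. I corrected for this before inserting it.
- I viewed 16 pictures against the budget of 14.

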